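# Set out sanded parts for spraying

## Task

These sanded parts are stacked ready for spraying: take the stack apart and set each part on its own spray stand. Lay the ring flat on the shoulder of the turned stand with the post through it, slide the bracket along the bed of the clip stand so that its narrow tongue is pressed under the sprung jaw and fully home against the stop, lay the small block flat and centred on the single cup, and lay the long board flat and centred along the two cups. Leave every part at rest, and do not knock over the spray can.

Things in the scene. Friction and masses are not known exactly. Their poses are not given: they have to be found in the camera images.
- ring_center (a point): Loose grey plastic bezel ring on top of the stack: outside diameter 60 mm, hole 42 mm, 14 mm tall, lying flat round the lug of the bracket. The point is the ring's centre, half-way up (7 mm above its underside); z up.
- bracket_lug (a point): Loose bare aluminium bracket, second in the stack: plate 5 mm thick with a lug on it to hold it by, 24 mm along x, 14 mm along y (grip this), 20 mm tall. Point: lug's centre, 10 mm above the plate's top face, 15 mm above its underside. x points to the tongue: the plate runs 44 mm behind the point (46 mm wide) and 60 mm ahead; the last 26 mm ahead are the tongue, 28 mm wide. z up.
- block_center (a point): Loose small pine block, third in the stack, its ends showing under the bracket: 38 mm along x, 88 mm along y, 19 mm tall. The point is its centre; z up.
- board_center (a point): Loose long pine board, bottom of the stack, lying on the bench: 60 mm along x, 150 mm along y, 18 mm thick. The point is its centre; z up.
- ring_stand: Stand for the ring: pale turned wood, fixed, with a round foot 86 mm across, a neck, a flat shoulder 54 mm across whose top is 46 mm above the bench, and above it an upright post 32 mm thick with a conical tip ending 75 mm above the bench. Origin on its axis at bench height; z up.
- clip_stand: Stand for the bracket, fixed: dark wood block 124 x 80 x 20 mm with a pillar and a level steel bed, 30 mm wide, top 60 mm above the bench, from x = -16 to 99 mm. Origin at bench height below where the lug's centre ends (75 mm above the bench, at x = y = 0) when the tongue's end meets the stop (x = 60 mm, 5 mm tall). x points along the bed to the clip end, z up. The jaw's mouth opens to -x.
- clip_jaw (a joint): Angle of the clip stand's sprung steel jaw over the bed: 0 shut, about 0.07 rad over the tongue. In the stand's frame its up-turned lip begins at x = 23 mm, 10 mm above the bed, and slopes to its lowest line at x = 43 mm, 1.5 mm above the bed. The plate slid along the bed in +x lifts it by itself (about 5 N of push; 10 N and more means the stop). Jaw and thumb lever rise to 30 mm above the bed.
- single_cup: Stand for the small block: one plastic cup upside down, stuck on a brown hardboard square 90 x 90 x 6 mm, fixed; 73 mm across below, tapering to a flat top 47 mm across, 102 mm above the bench. Origin on its axis at bench height; z up.
- twin_cups: Stand for the long board: two like cups upside down, 96 mm apart, stuck on a brown hardboard strip 50 x 190 x 6 mm, fixed. Origin under the middle of the strip at bench height; y runs along the strip, the cups' axes are at y = -48 and +48 mm; their flat tops (47 mm across) are 102 mm above the bench; z up.
- spray_can: Bystander: loose yellow spray can with a white cap, 67 mm across, 207 mm tall, standing at the back. Origin at the centre of its foot; z up.
Mind the look-alikes: they are no part of the job. Leave any turquoise look-alike of the part that bears block_center alone.

How it is judged:
By the outcome, as a careful person would: the job done as asked, in the order asked, and still so for the second after the job is handed in, with the robot touching nothing.
It also fails if it takes over 141 s, if anything falls off the work surface, if the arm or the gripper's body presses on something with over 40 N, if the wrist force passes 120 N, or if a joint passes its speed limit or range.

## Robot

A 7-joint arm with a two-finger parallel gripper is mounted at the origin on a cart in front of the work surface, level with it; the furniture and walls round the work are solid. World frame = base frame: x ahead of the robot, y to its left, z up, the work surface at z = 0. Lengths are in m, angles in rad, forces in N, time in s.
With the tool pointing down it reaches from about 0.35 to 0.9 m from the base axis. Payload 8.1 kg.
Tool frame: the origin (TCP) lies midway between the tips of the shut fingers; the grasp point (between the pads) lies 19 mm behind it (env.grip_point_offset is the distance from the TCP to the grasp point, in m); z points along the fingers, y is the line along which they close (so a half turn about z gives the same grasp; the last joint's range is limited). The gripper opens to 92 mm and grips with 3 to 60 N. Pads are 19 mm wide; open, the fingers measure 130 mm over their backs; the gripper's body (75 mm by 190 mm) begins 47 mm behind the grasp point.
Start: joints at [-1.36, 0.434, 0.025, 1.573, -0.012, 1.134, -0.075], TCP at [0.193, 0.594, 0.227] pointing down, gripper open.
Joint ranges: [-2.62, 2.62], [-0.44, 2.09], [-1.27, 1.32], [0.08, 2.57], [-1.32, 4.46], [0.12, 2], [-2.74, 2.74]. Speed limits (rad/s): [2.22, 2.22, 3.01, 3.01, 3.14, 3.14, 3.14].

## Interface

Orientations are given as a unit quaternion [w, x, y, z].
In Python, from bench import telemetry, viewer, job, env gives the robot as it stands.
- The arm moves only by the tool carry_out, never from a script. Its argument "rows" is a list of rows, each an object of numbers: "tx", "ty", "tz": the shift along the world's x, y, z as a fraction of full scale; "spin": the turn about the world's z as a fraction of full scale; "fingers": the opening in per cent of the stroke, from 0 (shut) to 100 (fully open). A call has 1 to 8 rows; each row is the pose to reach, as a shift and turn from the pose commanded when the call began, turning the shorter way round; what a row does not reach only later rows make up. Full scale, the value 1, is 400 mm for a shift and 180 degrees for a turn. A row lasts 1/10 s, in which the tool goes at most 50 mm and 8.59 degrees, less where a joint would pass 70% of its speed; a pose out of reach is approached as far as the arm can. A call with a number of a shift or a turn outside -1 to 1 is refused whole. A call with a gripper value outside its range is refused whole. The fingers move at their own pace and stop on an object; "newtons" is the grip in N (left out, the last holds). Time passes only in rows, so rows that repeat a pose let the fingers close. It gives the time, the measured TCP pose, the force, the opening and the grip force at its end, in the units of the state.
- telemetry.get_obs(): the state, without advancing time (a new reading comes with each control period).
- viewer.capture(name): name is "scene" or "side" or "wrist"; returns a dict with "frame" (480x640x3 uint8, red, green, blue), "intrinsics" (3x3 intrinsics, pixels), "rvec" (rotation vector, rad) and "tvec" (3), from world to camera coordinates, as OpenCV has them. Camera axes: x right, y down, z forward; pixel columns grow to the right and rows downward; lengths in m; the calibration is good to about 2 mm. A picture is of the moment at which its call begins. There is no depth.
- job.finish_job(): hands the job in; it is judged then, once.
Trained networks look in a picture, given as the dict that the camera call returned (one of the last four; its "shot" number tells which), for a name from the list of things; names that differ only in an ending like _2 or _b are one class to them, and where a whole thing is asked for, a point or a joint stands for the part that bears it (a point fixed in the world has none). Each returns a list of dicts, best first, with "confidence" (0 to 1); they miss things now and then, are a little off and sometimes report something else, mostly with a low value. They report only what shows in the picture. A call takes as long as a camera call. They do not tell look-alikes from the thing itself.
- viewer.regions_of(picture, query): "mask" (480x640 bool, what is visible of it) and "centre" ([column, row] in pixels, amid what is visible of it).
- viewer.landmark_of(picture, query): "centre" ([column, row] in pixels: a listed point, or the origin of a listed thing).
The state is a dict: "time": time; "q": joint angles; "joint_velocities": joint speeds; "joint_efforts": joint torques, N m; "position": TCP position; "eef_rot": TCP orientation; "force": force on the tool from outside, world axes, zero at the start; "wrist_torque": the same for the moment, N m; "grip_width": opening from 0.0 (shut) to 1.0 (fully open); "grip_force": force on a finger pad.
Only numpy, scipy, OpenCV 4.12 (cv2) and the standard library are available. Lean on these libraries where they do the work, as an engineer would, in place of code of your own. Each camera call takes 0.05 s, during which the arm holds its last target. There are 200 camera calls.

## Working session

There is one attempt and no reset: what is moved stays moved. The work goes in short steps, Python scripts to look and compute and a tool call to move; the robot and the scene stay as the last step left them, time stands still between calls to the robot, and variables do not carry over. Pictures are saved under pics/ and viewed, at most 14 in all, crops included, and the job is handed in when it is done.

Besides the shell and the picture viewer there is one more tool, called after ">>>" as name([rows], argument=value, ...), one row to a line, values as JSON. carry_out: Moves the arm, as the interface text tells. Shift numbers are shares of 400 mm and turn numbers shares of 180 degrees, none past 1 either way. Its arguments: {"type":"object","properties":{"rows":{"type":"array"},"newtons":{"type":"number"}},"required":["rows"]}

```bash
mkdir -p pics; ls
cat > h.py <<'E'
import numpy as np, cv2
from bench import telemetry, viewer, job, env
def save(p,n): cv2.imwrite(f'pics/{n}.png',cv2.cvtColor(p['frame'],cv2.COLOR_RGB2BGR))
def cam(p):
    R=cv2.Rodrigues(np.array(p['rvec'],float))[0];t=np.array(p['tvec'],float).ravel();return np.array(p['intrinsics']),R,t
def ray(p,uv):
    K,R,t=cam(p);d=R.T@np.linalg.solve(K,[uv[0],uv[1],1.]);return -R.T@t,d
def atz(p,uv,z):
    o,d=ray(p,uv);return o+d*(z-o[2])/d[2]
def proj(p,X):
    K,R,t=cam(p);x=K@(R@np.array(X,float)+t);return x[:2]/x[2]
def tri(obs):
    A=np.zeros((3,3));b=np.zeros(3)
    for p,uv in obs:
        o,d=ray(p,uv);d/=np.linalg.norm(d);M=np.eye(3)-np.outer(d,d);A+=M;b+=M@o
    return np.linalg.solve(A,b)
E
python3 - <<'E'
from h import *
o=telemetry.get_obs();print(o['position'],o['eef_rot'],o['grip_width'],env.grip_point_offset)
for n in('scene','side'):
    p=viewer.capture(n);save(p,n+'0');print(n,ray(p,(320,240)))
    for q,z in dict(ring_center=.049+.0,bracket_lug=.052,block_center=.0275,board_center=.009,ring_stand=0,clip_stand=0,single_cup=0,twin_cups=0,spray_can=0).items():
        for r in viewer.landmark_of(p,q)[:2]: print(q,np.round(r['centre']),round(r['confidence'],2),atz(p,r['centre'],z).round(3))
E
```

```text
pics
[0.19284088 0.59397456 0.22595817] [-4.44803556e-05  1.56299332e-01  9.87709428e-01 -7.76167751e-04] 1.0003975219591699 0.0188
scene (array([ 0.23302202, -0.82534658,  1.25747156]), array([ 0.25002059,  0.52308533, -0.81479627]))
ring_center [346. 350.] 0.63 [ 0.51  -0.402  0.049]
ring_center [262. 200.] 0.63 [0.502 0.179 0.049]
bracket_lug [343. 353.] 0.89 [ 0.498 -0.409  0.052]
block_center [305. 328.] 0.85 [ 0.442 -0.287  0.028]
block_center [340. 427.] 0.8 [ 0.409 -0.567  0.028]
board_center [339. 359.] 0.66 [ 0.491 -0.404  0.009]
ring_stand [261. 202.] 0.81 [0.507 0.216 0.   ]
clip_stand [318. 290.] 0.81 [ 0.534 -0.181  0.   ]
single_cup [227. 171.] 0.71 [0.448 0.401 0.   ]
twin_cups [283. 247.] 0.71 [0.502 0.01  0.   ]
twin_cups [341. 359.] 0.53 [ 0.497 -0.402  0.   ]
spray_can [340. 210.] 0.75 [0.735 0.064 0.   ]
side (array([ 0.53271178, -1.22713116,  0.81808025]), array([ 0.01294357,  0.83554166, -0.54952904]))
ring_center [297. 328.] 0.69 [ 0.498 -0.401  0.049]
bracket_lug [298. 327.] 0.83 [ 0.5   -0.399  0.052]
block_center [254. 402.] 0.87 [ 0.422 -0.576  0.027]
block_center [275. 306.] 0.78 [ 0.445 -0.304  0.027]
board_center [294. 342.] 0.91 [ 0.491 -0.4    0.009]
board_center [305. 240.] 0.27 [0.51  0.001 0.009]
ring_stand [308. 207.] 0.97 [0.516 0.207 0.   ]
clip_stand [316. 282.] 0.8 [ 0.539 -0.18   0.   ]
single_cup [291. 177.] 0.66 [0.455 0.416 0.   ]
twin_cups [304. 239.] 0.61 [0.507 0.022 0.   ]
spray_can [379. 230.] 0.7 [0.727 0.068 0.   ]
```

View pics/scene0.png

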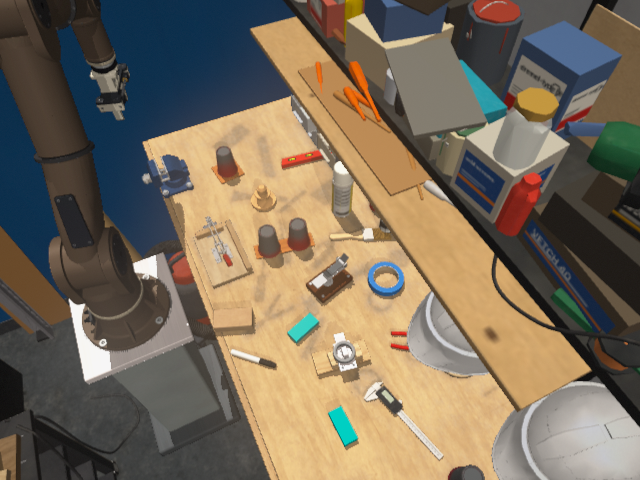

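View pics/side0.png

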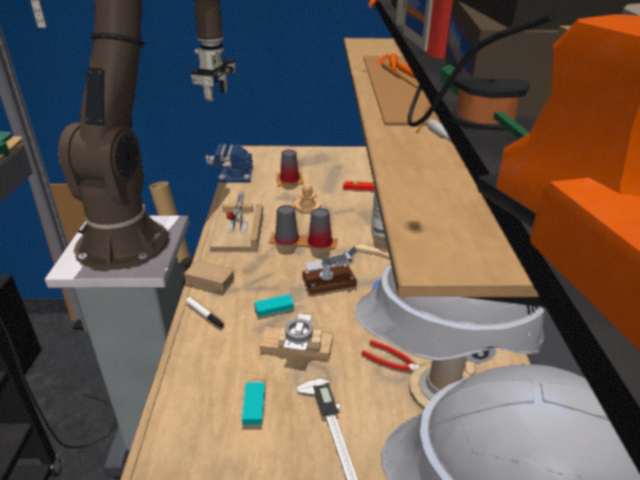

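The pictures show the stack at scene (343,355), the clip stand at (328,280), the twin cups at (283,240), the ring stand at (262,197) and the single cup at (227,162). The two turquoise blocks at (303,327) and (342,426) are look-alikes. A shelf overhangs the back.

Run:
```python
from h import *
a=viewer.capture('scene');b=viewer.capture('side')
print(tri([(a,(525,410)),(b,(395,292))]),tri([(a,(250,30)),(b,(345,40))]))
w=viewer.capture('wrist');o,d=ray(w,(320,240));print('wristcam',o,d,w['intrinsics'])
```

```text
[ 0.63074609 -0.7648935   0.44641058] [0.63402033 0.50268692 0.43998459]
wristcam [0.11597174 0.61955096 0.3852599 ] [ 0.28993608 -0.0938818  -0.95245477] [[353.72136325   0.         319.96207281]
 [  0.         353.72136325 237.58025646]
 [  0.           0.           1.        ]]
```

>>> carry_out([
  {"tz":0.2,"tx":0.1},
  {"tz":0.3,"tx":0.2,"ty":-0.1},
  {"tz":0.3,"tx":0.3,"ty":-0.2},
  {"tz":0.3,"tx":0.4,"ty":-0.3},
  {"tz":0.3,"tx":0.5,"ty":-0.4},
  {"tz":0.3,"tx":0.55,"ty":-0.5},
  {"tz":0.3,"tx":0.55,"ty":-0.6},
  {"tz":0.3,"tx":0.55,"ty":-0.6},
])

```text
validation failed for argument at $.ro...
```

>>> carry_out([
  {"tx":0.1,"ty":0,"tz":0.1,"spin":0,"fingers":100},
  {"tx":0.2,"ty":-0.05,"tz":0.2,"spin":0,"fingers":100},
  {"tx":0.3,"ty":-0.15,"tz":0.2,"spin":0,"fingers":100},
  {"tx":0.4,"ty":-0.25,"tz":0.2,"spin":0,"fingers":100},
  {"tx":0.45,"ty":-0.35,"tz":0.2,"spin":0,"fingers":100},
  {"tx":0.5,"ty":-0.45,"tz":0.2,"spin":0,"fingers":100},
  {"tx":0.5,"ty":-0.5,"tz":0.2,"spin":0,"fingers":100},
  {"tx":0.5,"ty":-0.5,"tz":0.2,"spin":0,"fingers":100},
], newtons=20)

```text
time: 1.95
position: [0.3958, 0.3892, 0.3074]
eef_rot: [0.001, 0.16, 0.987, -0.001]
force: [1.3, 0.1, -0.3]
grip_width: 0.995
grip_force: 0.0
```

```bash
cat >> h.py <<'E'
def look(n,qs,name='wrist'):
    p=viewer.capture(name);save(p,n)
    for q,z in qs.items():
        for r in viewer.landmark_of(p,q)[:2]: print(q,np.round(r['centre']),round(r['confidence'],2),atz(p,r['centre'],z).round(4))
    return p
E
python3 - <<'E'
from h import *
p=look('w1',dict(single_cup=0,ring_stand=0,twin_cups=0))
E
```

```text
single_cup [340. 230.] 0.57 [0.4559 0.3977 0.    ]
ring_stand [231. 303.] 0.9 [0.5122 0.2132 0.    ]
```

>>> carry_out([
  {"tx":0.05,"ty":-0.1,"tz":0,"spin":0,"fingers":100},
  {"tx":0.1,"ty":-0.2,"tz":0,"spin":0,"fingers":100},
  {"tx":0.1,"ty":-0.3,"tz":0,"spin":0,"fingers":100},
  {"tx":0.1,"ty":-0.4,"tz":0,"spin":0,"fingers":100},
  {"tx":0.1,"ty":-0.5,"tz":0,"spin":0,"fingers":100},
  {"tx":0.1,"ty":-0.6,"tz":0,"spin":0,"fingers":100},
  {"tx":0.1,"ty":-0.65,"tz":0,"spin":0,"fingers":100},
  {"tx":0.1,"ty":-0.65,"tz":0,"spin":0,"fingers":100},
])

```text
time: 2.95
position: [0.4332, 0.1328, 0.307]
eef_rot: [0.0, 0.157, 0.988, -0.0]
force: [0.7, 0.2, 0.2]
grip_width: 1.001
grip_force: 0.0
```

Run:
```python
from h import *
p=look('w2',dict(single_cup=0,ring_stand=0,twin_cups=0,clip_stand=0))
```

```text
single_cup [526. 140.] 0.81 [0.4521 0.4013 0.    ]
ring_stand [398. 230.] 0.88 [0.5171 0.2174 0.    ]
twin_cups [251. 265.] 0.91 [0.5034 0.0076 0.    ]
clip_stand [138. 323.] 0.45 [ 0.537  -0.1869  0.    ]
```

>>> carry_out([
  {"tx":0.05,"ty":-0.1,"tz":0,"spin":0,"fingers":100},
  {"tx":0.1,"ty":-0.2,"tz":0,"spin":0,"fingers":100},
  {"tx":0.1,"ty":-0.3,"tz":0,"spin":0,"fingers":100},
  {"tx":0.1,"ty":-0.4,"tz":0,"spin":0,"fingers":100},
  {"tx":0.1,"ty":-0.5,"tz":0,"spin":0,"fingers":100},
  {"tx":0.1,"ty":-0.6,"tz":0,"spin":0,"fingers":100},
  {"tx":0.1,"ty":-0.65,"tz":0,"spin":0,"fingers":100},
  {"tx":0.1,"ty":-0.65,"tz":0,"spin":0,"fingers":100},
])

```text
time: 4.0
position: [0.4731, -0.1279, 0.3067]
eef_rot: [0.0, 0.158, 0.987, -0.001]
force: [-0.3, 0.0, 1.1]
grip_width: 0.998
grip_force: 0.0
```

Run:
```python
from h import *
p=look('w3',dict(twin_cups=0,clip_stand=0))
```

```text
twin_cups [426. 182.] 0.73 [0.5047 0.0074 0.    ]
clip_stand [294. 245.] 0.77 [ 0.533  -0.1863  0.    ]
```

>>> carry_out([
  {"tx":0,"ty":-0.1,"tz":0,"spin":0,"fingers":100},
  {"tx":0,"ty":-0.2,"tz":0,"spin":0,"fingers":100},
  {"tx":0,"ty":-0.3,"tz":0,"spin":0,"fingers":100},
  {"tx":0,"ty":-0.4,"tz":0,"spin":0,"fingers":100},
  {"tx":0,"ty":-0.5,"tz":0,"spin":0,"fingers":100},
  {"tx":0,"ty":-0.6,"tz":0,"spin":0,"fingers":100},
  {"tx":0,"ty":-0.65,"tz":0,"spin":0,"fingers":100},
  {"tx":0,"ty":-0.65,"tz":0,"spin":0,"fingers":100},
])

```text
time: 4.95
position: [0.473, -0.387, 0.3061]
eef_rot: [-0.001, 0.157, 0.988, -0.001]
force: [0.1, 0.3, 0.2]
grip_width: 1.005
grip_force: 0.0
```

Run:
```python
from h import *
p=look('w4',dict(ring_center=.049,bracket_lug=.052,block_center=.0275,board_center=.009,clip_stand=0))
a=[cv2.imread(f'pics/w{i}.png') for i in(1,2,3,4)]
cv2.imwrite('pics/m1.png',cv2.resize(np.vstack([np.hstack(a[:2]),np.hstack(a[2:])]),(800,600),interpolation=cv2.INTER_AREA))
```

```text
ring_center [311. 227.] 0.75 [ 0.5035 -0.4086  0.049 ]
bracket_lug [310. 229.] 0.65 [ 0.504  -0.4096  0.052 ]
block_center [180. 194.] 0.78 [ 0.4173 -0.5531  0.0275]
block_center [397. 142.] 0.59 [ 0.44   -0.2802  0.0275]
board_center [315. 209.] 0.92 [ 0.4919 -0.4     0.009 ]
```

View pics/m1.png

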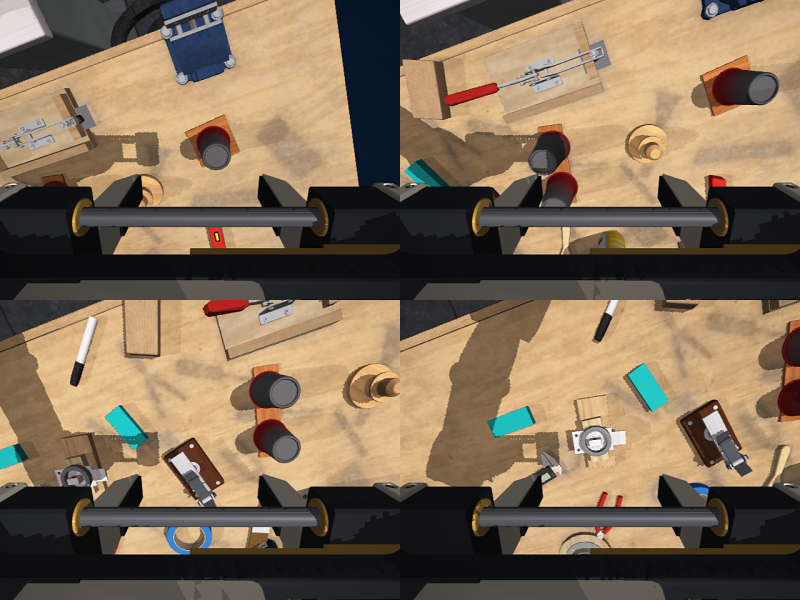

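Run:
```python
import cv2,numpy as np
a=cv2.imread('pics/w4.png')
c=cv2.resize(a[140:270,255:385],(600,600),interpolation=cv2.INTER_CUBIC)
cv2.imwrite('pics/c1.png',c)
b=cv2.resize(a[140:310,430:585],None,fx=3.5,fy=3.5,interpolation=cv2.INTER_CUBIC);cv2.imwrite('pics/c2.png',b)
```

```text
(no output)
```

View pics/c1.png

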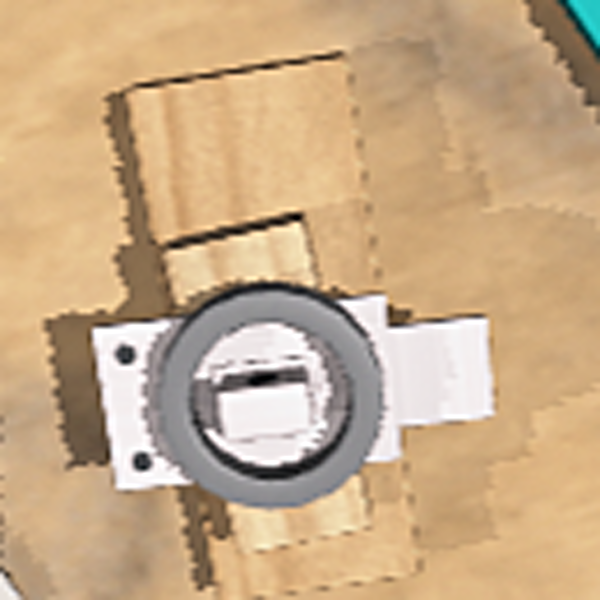

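View pics/c2.png

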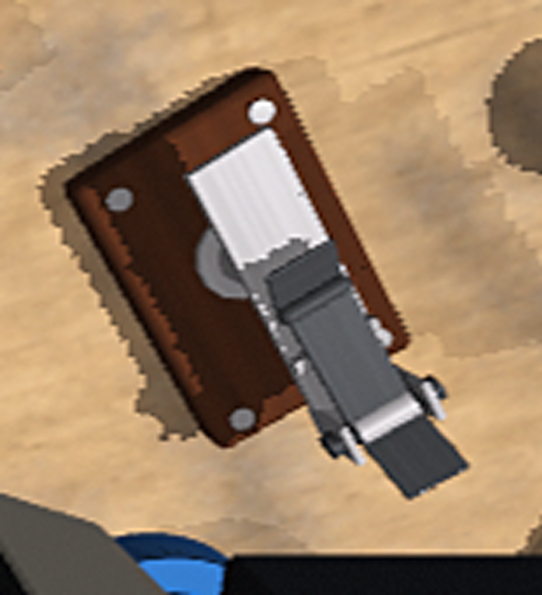

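c1 shows the ring at (271,395), the lug at (265,405) and the tongue pointing right to (492,366). c2 shows the bed's open end at (187,180)–(272,128) and the jaw lip at (305,270).

```bash
cat > m.py <<'E'
from h import *
o=telemetry.get_obs();print(o['position'])
p=viewer.capture('wrist')
def P(c,z,f=600/130,o=(255,140)): return atz(p,(c[0]/f+o[0]-.5,c[1]/f+o[1]-.5),z)[:2]
def ang(a,b): d=b-a; return np.degrees(np.arctan2(d[1],d[0])).round(1),np.linalg.norm(d).round(4)
B=[P(c,.037) for c in((165,243),(303,215),(370,525),(240,555))]
print('block',np.mean(B,0),ang(B[0],B[1]),ang(B[3],B[0]),ang(B[2],B[1]))
B=[P(c,.018) for c in((130,88),(345,53),(418,572),(215,602))]
print('board',np.mean(B,0),ang(B[0],B[1]),ang(B[3],B[0]),ang(B[2],B[1]))
B=[P(c,.042) for c in((93,328),(118,490),(488,318),(495,415))]
b,t=(B[0]+B[1])/2,(B[2]+B[3])/2
print('bracket',b+(t-b)*44/104,ang(b,t),ang(B[1],B[0]),ang(B[3],B[2]))
B=[P(c,.062) for c in((218,388),(305,380),(311,430),(220,437))]
print('lug',np.mean(B,0),ang(B[0],B[1]),ang(B[3],B[0]))
B=[P(c,.056) for c in((271,283),(271,507),(159,395),(384,395))]
print('ring',np.mean(B,0),ang(B[0],B[1]),ang(B[2],B[3]))
f,o=3.5,(430,140)
B=[P(c,.06,f,o) for c in((187,180),(272,128),(334,250),(250,295))]
d=np.array([np.cos(1),0])
print('bed',ang(B[0],B[1]),ang(B[1],B[2]),ang(B[0],B[3]))
a=np.radians((ang(B[1],B[2])[0]+ang(B[0],B[3])[0])/2);u=np.array([np.cos(a),np.sin(a)])
print('clip origin',(B[0]+B[1])/2+.016*u,np.degrees(a))
B=[P(c,.02,f,o) for c in((68,187),(270,72),(410,345),(225,447))]
print('base',np.mean(B,0),[ang(B[i],B[(i+1)%4]) for i in range(4)])
E
python3 m.py
```

```text
[ 0.47385057 -0.38369544  0.30679282]
block [ 0.50448708 -0.40221382] (np.float64(83.6), np.float64(0.0372)) (np.float64(174.2), np.float64(0.0901)) (np.float64(174.3), np.float64(0.0886))
board [ 0.49675556 -0.39758539] (np.float64(81.2), np.float64(0.0583)) (np.float64(170.0), np.float64(0.1501)) (np.float64(170.8), np.float64(0.1501))
bracket [ 0.50381458 -0.40251629] (np.float64(78.8), np.float64(0.1042)) (np.float64(168.6), np.float64(0.0456)) (np.float64(168.1), np.float64(0.0269))
lug [ 0.50264214 -0.4030098 ] (np.float64(77.6), np.float64(0.0223)) (np.float64(163.5), np.float64(0.0131))
ring [ 0.50158621 -0.40066932] (np.float64(-18.2), np.float64(0.0603)) (np.float64(72.1), np.float64(0.0585))
bed (np.float64(106.0), np.float64(0.0305)) (np.float64(16.0), np.float64(0.0489)) (np.float64(16.4), np.float64(0.0475))
clip origin [ 0.53267032 -0.18202628] 16.2
base [ 0.57288683 -0.17109961] [(np.float64(103.6), np.float64(0.0784)), (np.float64(16.4), np.float64(0.1222)), (np.float64(-74.9), np.float64(0.076)), (np.float64(-162.6), np.float64(0.1244))]
```

Run:
```python
from h import *
for i in range(4):
    p=viewer.capture('wrist');o=telemetry.get_obs();print(o['time'],o['position'].round(4),ray(p,(320,240))[0].round(4), atz(p,(311,227),.049).round(4),abs(o['joint_velocities']).max().round(4))
```

```text
5.35 [ 0.4735 -0.3844  0.3069] [ 0.3966 -0.3592  0.4654] [ 0.5044 -0.4051  0.049 ] 0.0069
5.4 [ 0.4734 -0.3846  0.3069] [ 0.3964 -0.3595  0.4654] [ 0.5042 -0.4055  0.049 ] 0.005
5.45 [ 0.4732 -0.3849  0.3069] [ 0.3963 -0.3597  0.4654] [ 0.504  -0.4058  0.049 ] 0.0054
5.5 [ 0.4731 -0.3851  0.3069] [ 0.3962 -0.3599  0.4654] [ 0.5039 -0.4061  0.049 ] 0.0047
```

```bash
sed -i "s/p=viewer.capture('wrist')/p=viewer.capture('wrist');save(p,'w5')/" m.py
python3 - <<'E'
import cv2,numpy as np
from h import *
p=viewer.capture('wrist');b=cv2.cvtColor(p['frame'],cv2.COLOR_RGB2BGR).astype(int);a=cv2.imread('pics/w4.png').astype(int)
print(cv2.phaseCorrelate(cv2.cvtColor(a.astype('uint8'),6).astype(float)[:250],cv2.cvtColor(b.astype('uint8'),6).astype(float)[:250]))
E
```

```text
((-1.7855508748852458, 0.06927921273128845), 0.9865298502971971)
```

>>> carry_out([
  {"tx":0.07,"ty":-0.042,"tz":-0.1,"spin":0,"fingers":100},
  {"tx":0.07,"ty":-0.042,"tz":-0.2,"spin":0,"fingers":100},
  {"tx":0.07,"ty":-0.042,"tz":-0.3,"spin":0,"fingers":100},
  {"tx":0.07,"ty":-0.042,"tz":-0.375,"spin":0,"fingers":100},
  {"tx":0.07,"ty":-0.042,"tz":-0.375,"spin":0,"fingers":100},
  {"tx":0.07,"ty":-0.042,"tz":-0.375,"spin":0,"fingers":100},
  {"tx":0.07,"ty":-0.042,"tz":-0.375,"spin":0,"fingers":100},
  {"tx":0.07,"ty":-0.042,"tz":-0.375,"spin":0,"fingers":100},
])

```text
time: 6.35
position: [0.5018, -0.4031, 0.1589]
eef_rot: [0.002, 0.156, 0.988, -0.001]
force: [-0.2, -0.2, -0.3]
grip_width: 1.0
grip_force: 0.0
```

Run:
```python
from h import *
for i in range(8): viewer.capture('side')
p=look('w6',dict(ring_center=.049,bracket_lug=.052))
print(telemetry.get_obs()['position'])
R=viewer.regions_of(p,'ring_center')[0];ys,xs=np.nonzero(R['mask']);pts=np.c_[xs,ys].astype(np.float32)
(c,ax,an)=cv2.fitEllipse(cv2.convexHull(pts));print(c,ax,atz(p,c,.053))
a=viewer.capture('scene');b=viewer.capture('side');print('helmet',tri([(a,(410,355)),(b,(358,312))]))
```

```text
bracket_lug [314. 237.] 0.68 [ 0.5007 -0.4071  0.052 ]
[ 0.50091886 -0.40228371  0.15670801]
(316.0885925292969, 236.559814453125) (75.96002960205078, 76.93228912353516) [ 0.5002889  -0.40512167  0.053     ]
helmet [ 0.60679085 -0.53045538  0.20467689]
```

View pics/w6.png

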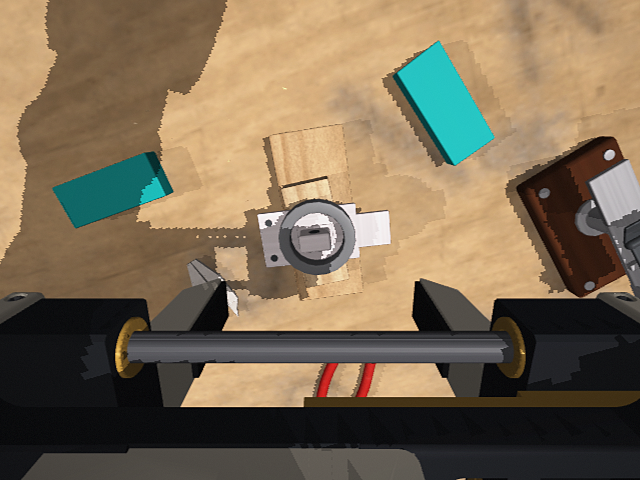

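w6 shows the ring at (316,237) round the lug; it measures (0.500, −0.405), which agrees with the other views.

>>> carry_out([
  {"tx":-0.0015,"ty":-0.006,"tz":-0.1,"spin":0,"fingers":100},
  {"tx":-0.0015,"ty":-0.006,"tz":-0.2,"spin":0,"fingers":100},
  {"tx":-0.0015,"ty":-0.006,"tz":-0.25,"spin":0,"fingers":100},
  {"tx":-0.0015,"ty":-0.006,"tz":-0.278,"spin":0,"fingers":100},
  {"tx":-0.0015,"ty":-0.006,"tz":-0.278,"spin":0,"fingers":100},
  {"tx":-0.0015,"ty":-0.006,"tz":-0.278,"spin":0,"fingers":100},
  {"tx":-0.0015,"ty":-0.006,"tz":-0.278,"spin":0,"fingers":40},
  {"tx":-0.0015,"ty":-0.006,"tz":-0.278,"spin":0,"fingers":40},
], newtons=12)

```text
time: 7.85
position: [0.501, -0.4052, 0.0468]
eef_rot: [0.001, 0.156, 0.988, -0.0]
force: [-0.6, 0.3, 0.3]
grip_width: 0.874
grip_force: 0.0
```

>>> carry_out([
  {"tx":0,"ty":0,"tz":0,"spin":0,"fingers":40},
  {"tx":0,"ty":0,"tz":0,"spin":0,"fingers":40},
  {"tx":0,"ty":0,"tz":0,"spin":0,"fingers":40},
])

```text
time: 8.15
position: [0.5005, -0.4047, 0.0458]
eef_rot: [0.0, 0.156, 0.988, -0.0]
force: [-0.4, 0.6, 2.3]
grip_width: 0.64
grip_force: 12.0
```

>>> carry_out([
  {"tx":0,"ty":0,"tz":0.05,"spin":0,"fingers":40},
  {"tx":0,"ty":0,"tz":0.15,"spin":0,"fingers":40},
  {"tx":0,"ty":0,"tz":0.27,"spin":0,"fingers":40},
  {"tx":0,"ty":0.1,"tz":0.35,"spin":0,"fingers":40},
  {"tx":0,"ty":0.2,"tz":0.4,"spin":0,"fingers":40},
  {"tx":0,"ty":0.3,"tz":0.4,"spin":0,"fingers":40},
  {"tx":0,"ty":0.4,"tz":0.4,"spin":0,"fingers":40},
  {"tx":0,"ty":0.5,"tz":0.4,"spin":0,"fingers":40},
])

```text
time: 8.95
position: [0.5002, -0.2031, 0.2058]
eef_rot: [0.0, 0.156, 0.988, 0.0]
force: [0.4, 0.6, 0.3]
grip_width: 0.638
grip_force: 12.0
```

>>> carry_out([
  {"tx":0,"ty":0.1,"tz":0,"spin":0,"fingers":40},
  {"tx":0,"ty":0.2,"tz":0,"spin":0,"fingers":40},
  {"tx":0,"ty":0.3,"tz":0,"spin":0,"fingers":40},
  {"tx":0,"ty":0.4,"tz":0,"spin":0,"fingers":40},
  {"tx":0,"ty":0.5,"tz":0,"spin":0,"fingers":40},
  {"tx":0,"ty":0.6,"tz":0,"spin":0,"fingers":40},
  {"tx":0,"ty":0.7,"tz":0,"spin":0,"fingers":40},
  {"tx":0,"ty":0.8,"tz":0,"spin":0,"fingers":40},
])

```text
time: 9.75
position: [0.5001, 0.1168, 0.2057]
eef_rot: [0.0, 0.156, 0.988, 0.0]
force: [0.7, -0.2, 0.2]
grip_width: 0.64
grip_force: 12.0
```

>>> carry_out([
  {"tx":-0.05,"ty":0.1,"tz":0,"spin":0,"fingers":40},
  {"tx":-0.12,"ty":0.2,"tz":0,"spin":0,"fingers":40},
  {"tx":-0.12,"ty":0.24,"tz":0,"spin":0,"fingers":40},
  {"tx":-0.12,"ty":0.24,"tz":0,"spin":0,"fingers":40},
  {"tx":-0.12,"ty":0.24,"tz":0,"spin":0,"fingers":40},
  {"tx":-0.12,"ty":0.24,"tz":0,"spin":0,"fingers":40},
])

```text
time: 10.35
position: [0.4531, 0.2096, 0.2056]
eef_rot: [0.0, 0.158, 0.988, -0.0]
force: [-0.4, -0.7, -0.2]
grip_width: 0.64
grip_force: 12.0
```

Run:
```python
from h import *
for i in range(4): viewer.capture('side')
p=look('w7',dict(ring_stand=0,single_cup=0,twin_cups=0,ring_center=.05))
print(telemetry.get_obs()['position'])
for r in viewer.regions_of(p,'ring_stand')[:1]:print(r['confidence'],r['centre'],r['mask'].sum())
```

```text
ring_stand [339. 262.] 0.71 [0.5178 0.2115 0.    ]
single_cup [499. 146.] 0.67 [0.449  0.3994 0.    ]
single_cup [343. 262.] 0.24 [0.5187 0.2152 0.    ]
twin_cups [167. 302.] 0.95 [0.5035 0.01   0.    ]
[0.452395   0.21110029 0.20554048]
0.87 [345.1, 246.3] 2924
```

View pics/w7.png

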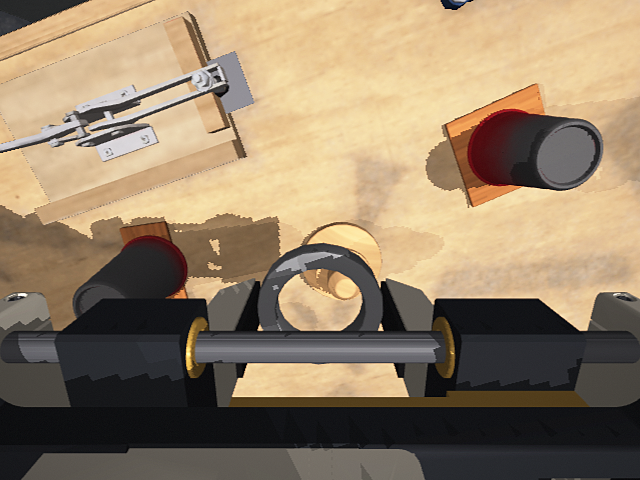

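w7 shows the ring held at (318,290), the ring stand's tip at (341,284) and the single cup's top at (568,152).

Run:
```python
from h import *
p=viewer.capture('wrist')
print('tip',atz(p,(342,286),.075),'cup',atz(p,(567,153),.102))
for x,y in((.5178,.2115),(.5165,.2155),(.515,.213)):print(proj(p,(x,y,.075)).round(),proj(p,(x,y,.046)).round(),[proj(p,(x+.043*np.cos(a),y+.043*np.sin(a),.008)).round().tolist() for a in(1.57,2.4,3.14,3.9,4.71)])
q=telemetry.get_obs();c=q['position'];print(c)
g=cv2.cvtColor(p['frame'],cv2.COLOR_RGB2BGR)[190:350,230:420];cv2.imwrite('pics/c3.png',cv2.resize(g,None,fx=4,fy=4)[:600])
s=viewer.capture('scene');K=viewer.regions_of(s,'ring_stand');print(viewer.landmark_of(s,'ring_stand')[0]['centre'],K[0]['confidence'])
cv2.imwrite('pics/c4.png',cv2.resize(cv2.cvtColor(s['frame'],cv2.COLOR_RGB2BGR)[160:235,215:315],None,fx=6,fy=6,interpolation=2))
print(proj(s,(.5165,.2155,.075)),proj(s,(.5165,.2155,.0)))
```

```text
tip [0.51056523 0.21311335 0.075     ] cup [0.44762372 0.40049093 0.102     ]
[343. 293.] [341. 280.] [[377.0, 254.0], [356.0, 231.0], [327.0, 229.0], [304.0, 248.0], [301.0, 277.0]]
[346. 291.] [344. 278.] [[381.0, 252.0], [360.0, 229.0], [330.0, 227.0], [307.0, 245.0], [304.0, 275.0]]
[343. 290.] [341. 277.] [[378.0, 251.0], [357.0, 228.0], [327.0, 226.0], [304.0, 245.0], [302.0, 274.0]]
[0.45235271 0.2112309  0.20551023]
[261.4, 201.5] 0.73
[261.22545681 185.94055839] [263.46477804 200.63838749]
```

View pics/c3.png

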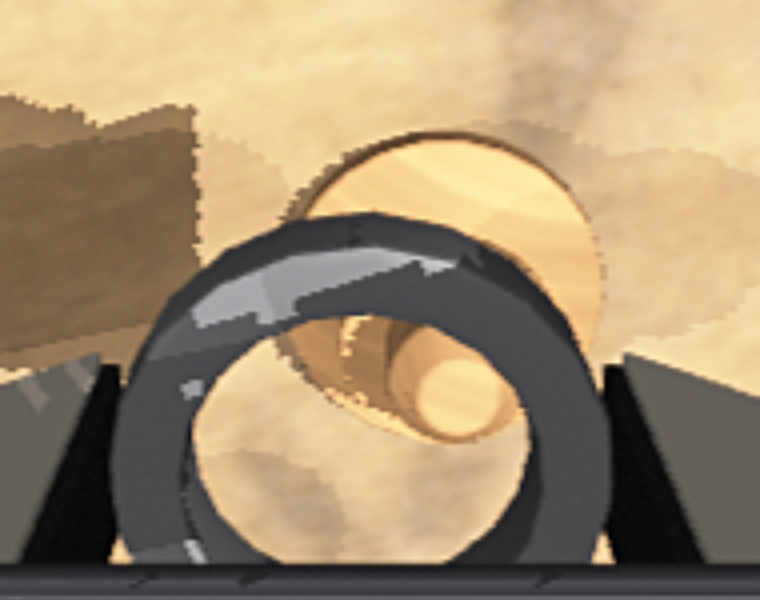

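>>> carry_out([
  {"tx":0.08,"ty":0.01,"tz":0,"spin":0,"fingers":40},
  {"tx":0.154,"ty":0.01,"tz":-0.08,"spin":0,"fingers":40},
  {"tx":0.154,"ty":0.01,"tz":-0.17,"spin":0,"fingers":40},
  {"tx":0.154,"ty":0.01,"tz":-0.25,"spin":0,"fingers":40},
  {"tx":0.154,"ty":0.01,"tz":-0.25,"spin":0,"fingers":40},
  {"tx":0.154,"ty":0.01,"tz":-0.25,"spin":0,"fingers":40},
  {"tx":0.154,"ty":0.01,"tz":-0.25,"spin":0,"fingers":40},
])

```text
time: 11.75
position: [0.515, 0.2158, 0.1074]
eef_rot: [0.001, 0.156, 0.988, 0.001]
force: [0.5, -0.1, 0.5]
grip_width: 0.64
grip_force: 12.0
```

Run:
```python
from h import *
for i in range(4): viewer.capture('side')
p=viewer.capture('wrist');save(p,'w8');print(telemetry.get_obs()['position'])
g=cv2.cvtColor(p['frame'],cv2.COLOR_RGB2BGR)[200:350,225:415]
s=viewer.capture('scene');h=cv2.cvtColor(s['frame'],cv2.COLOR_RGB2BGR)[130:230,210:310]
cv2.imwrite('pics/c5.png',np.hstack([cv2.resize(g,(456,360),interpolation=2),cv2.resize(h,(340,360),interpolation=2)]))
```

```text
[0.514424   0.21567113 0.1066134 ]
```

View pics/c5.png

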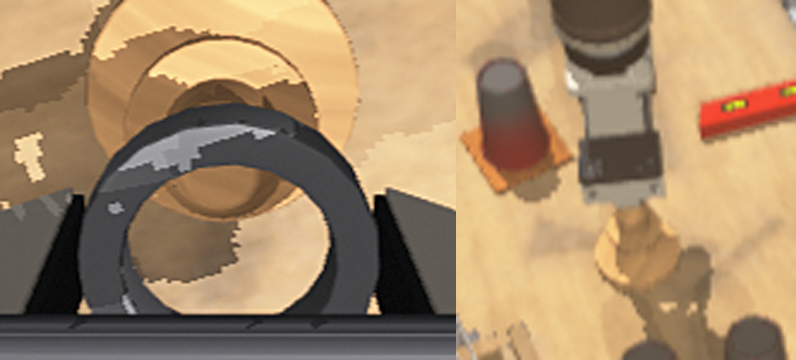

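c5 shows the ring at column 228 and the stand's shoulder (124–316) centred at 220, so the stand is slightly to the left.

Run:
```python
from h import *
from scipy.optimize import least_squares
p=viewer.capture('wrist');print(telemetry.get_obs()['position'])
def box(c,r,z): 
    P=np.array([proj(p,(c[0]+r*np.cos(a),c[1]+r*np.sin(a),z)) for a in np.linspace(0,6.28,90)]);return np.array([P[:,0].min(),P[:,0].max(),P[:,1].min()])
f=lambda c:box(c,.027,.046)-[276.5,356.7,215.4]
s=least_squares(f,[.514,.215],diff_step=1e-3);print(s.x,s.fun)
R=s.x
# ring as held: outer top edge
g=lambda v:box(v[:2],.030,v[2])-[225+78/2.4,225+378/2.4,200+103/2.4]
s=least_squares(g,[.514,.215,.117],diff_step=1e-3);print(s.x,s.fun)
```

```text
[0.51412601 0.21549462 0.10612155]
[0.51338403 0.21372191] [-0.91447949  0.91538409  0.06298053]
[0.5136902  0.21587343 0.11192732] [-2.89901436e-11  2.83648660e-11  5.98276984e-11]
```

>>> carry_out([
  {"tx":0,"ty":-0.005,"tz":0,"spin":0,"fingers":40},
  {"tx":0,"ty":-0.005,"tz":-0.04,"spin":0,"fingers":40},
  {"tx":0,"ty":-0.005,"tz":-0.08,"spin":0,"fingers":40},
  {"tx":0,"ty":-0.005,"tz":-0.11,"spin":0,"fingers":40},
  {"tx":0,"ty":-0.005,"tz":-0.13,"spin":0,"fingers":40},
  {"tx":0,"ty":-0.005,"tz":-0.1375,"spin":0,"fingers":40},
  {"tx":0,"ty":-0.005,"tz":-0.1375,"spin":0,"fingers":40},
  {"tx":0,"ty":-0.005,"tz":-0.1375,"spin":0,"fingers":40},
])

```text
time: 12.9
position: [0.5143, 0.2134, 0.051]
eef_rot: [0.0, 0.156, 0.988, 0.0]
force: [-0.9, -0.1, -0.6]
grip_width: 0.638
grip_force: 12.0
```

>>> carry_out([
  {"tx":0,"ty":0,"tz":0,"spin":0,"fingers":90},
  {"tx":0,"ty":0,"tz":0,"spin":0,"fingers":90},
  {"tx":0,"ty":0,"tz":0,"spin":0,"fingers":90},
  {"tx":0,"ty":0,"tz":0.05,"spin":0,"fingers":90},
  {"tx":0,"ty":0,"tz":0.15,"spin":0,"fingers":90},
  {"tx":0,"ty":0,"tz":0.27,"spin":0,"fingers":90},
  {"tx":-0.05,"ty":0,"tz":0.36,"spin":0,"fingers":90},
  {"tx":-0.15,"ty":0,"tz":0.36,"spin":0,"fingers":90},
])

```text
time: 13.7
position: [0.4583, 0.2141, 0.1994]
eef_rot: [0.004, 0.158, 0.987, 0.003]
force: [-0.6, 0.1, -0.0]
grip_width: 0.899
grip_force: 0.0
```

Run:
```python
from h import *
print(telemetry.get_obs()['q'].round(2))
s=viewer.capture('scene');h=cv2.cvtColor(s['frame'],cv2.COLOR_RGB2BGR)[130:230,210:310]
p=viewer.capture('wrist');g=cv2.cvtColor(p['frame'],cv2.COLOR_RGB2BGR)[170:320,250:450]
cv2.imwrite('pics/c6.png',np.hstack([cv2.resize(g,(440,330),interpolation=2),cv2.resize(h,(330,330),interpolation=2)]))
```

```text
[-0.91  0.27  0.46  1.93 -0.15  0.96  0.87]
```

View pics/c6.png

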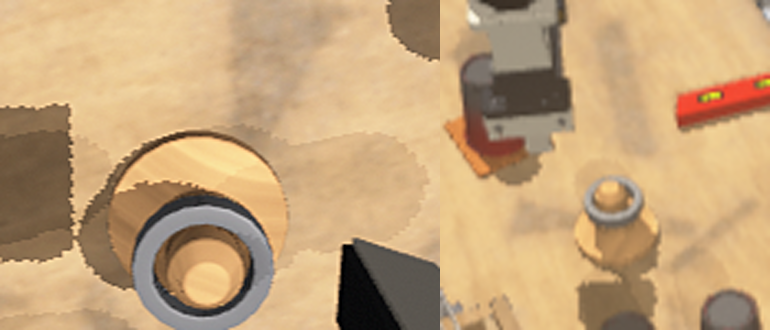

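The ring lies on the shoulder with the post through it. Next is the bracket.

>>> carry_out([
  {"tx":0,"ty":-0.125,"tz":0,"spin":-0.045,"fingers":90},
  {"tx":0,"ty":-0.25,"tz":0,"spin":-0.09,"fingers":90},
  {"tx":0,"ty":-0.375,"tz":0,"spin":-0.135,"fingers":90},
  {"tx":0.02,"ty":-0.5,"tz":0,"spin":-0.18,"fingers":90},
  {"tx":0.04,"ty":-0.62,"tz":0,"spin":-0.225,"fingers":90},
  {"tx":0.06,"ty":-0.74,"tz":0,"spin":-0.27,"fingers":90},
  {"tx":0.08,"ty":-0.86,"tz":0,"spin":-0.315,"fingers":90},
  {"tx":0.1,"ty":-0.98,"tz":0,"spin":-0.36,"fingers":90},
])

```text
time: 14.6
position: [0.4942, -0.1807, 0.1946]
eef_rot: [0.0, 0.663, 0.749, 0.0]
force: [1.4, 0.9, -0.5]
grip_width: 0.901
grip_force: 0.0
```

>>> carry_out([
  {"tx":0.01,"ty":-0.1,"tz":0,"spin":-0.04,"fingers":90},
  {"tx":0.018,"ty":-0.2,"tz":0,"spin":-0.08,"fingers":90},
  {"tx":0.018,"ty":-0.32,"tz":0,"spin":-0.1017,"fingers":90},
  {"tx":0.018,"ty":-0.44,"tz":-0.04,"spin":-0.1017,"fingers":90},
  {"tx":0.018,"ty":-0.56,"tz":-0.09,"spin":-0.1017,"fingers":90},
  {"tx":0.018,"ty":-0.565,"tz":-0.09,"spin":-0.1017,"fingers":90},
  {"tx":0.018,"ty":-0.565,"tz":-0.09,"spin":-0.1017,"fingers":90},
  {"tx":0.018,"ty":-0.565,"tz":-0.09,"spin":-0.1017,"fingers":90},
])

```text
time: 15.4
position: [0.5016, -0.4037, 0.1584]
eef_rot: [-0.0, 0.772, 0.636, 0.0]
force: [-0.3, -0.0, -0.3]
grip_width: 0.896
grip_force: 0.0
```

Run:
```python
from h import *
for i in range(5): viewer.capture('side')
p=look('w9',dict(bracket_lug=.052,block_center=.0275,board_center=.009,clip_stand=0))
o=telemetry.get_obs();print(o['position'],o['eef_rot'],o['q'].round(2))
np.savez('w9.npz',K=p['intrinsics'],r=p['rvec'],t=p['tvec'])
```

```text
bracket_lug [320. 242.] 0.92 [ 0.501 -0.409  0.052]
block_center [214.  89.] 0.83 [ 0.444  -0.2815  0.0275]
block_center [271. 384.] 0.59 [ 0.4246 -0.5514  0.0275]
[ 0.5013654  -0.40445266  0.1587324 ] [1.49434930e-04 7.71982910e-01 6.35643257e-01 1.16659111e-04] [ 0.09  0.63  0.82  1.65 -0.51  1.09  0.86]
```

View pics/w9.png

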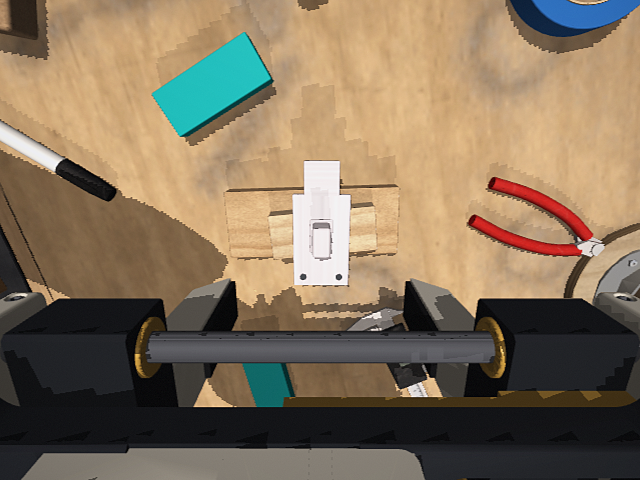

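w9 shows the bracket nearly upright in the image: tongue end at (304–340,160), back edge at (293–349,285), lug at (321,240).

Run:
```python
from h import *
p=viewer.capture('wrist');print(telemetry.get_obs()['position'])
P=lambda c,z:atz(p,c,z)[:2]
B=[P(c,.042) for c in((294,285.5),(349,285.5),(304,160.5),(340,160.5))]
b,t=(B[0]+B[1])/2,(B[2]+B[3])/2;d=t-b
print('bracket',b+d*44/104,np.degrees(np.arctan2(d[1],d[0])),np.linalg.norm(d),[np.linalg.norm(B[i+1]-B[i]) for i in(0,2)])
L=[P(c,.062) for c in((313,223),(330,223),(331,259),(313,259))];print('lugtop',np.mean(L,0),np.linalg.norm(L[0]-L[1]),np.linalg.norm(L[0]-L[3]))
print(np.degrees(2*np.arctan2(*telemetry.get_obs()['eef_rot'][[2,1]]))-90)
```

```text
[ 0.50124308 -0.4045293   0.15866337]
bracket [ 0.50211383 -0.40805967] 78.78148016171293 0.10431239406294639 [np.float64(0.04679625935617315), np.float64(0.027475072562860314)]
lugtop [ 0.50239005 -0.40622662] 0.012684881843747314 0.028673139790228886
-11.075748808341288
```

>>> carry_out([
  {"tx":0.0015,"ty":-0.007,"tz":-0.1,"spin":0,"fingers":60},
  {"tx":0.0015,"ty":-0.007,"tz":-0.2,"spin":0,"fingers":60},
  {"tx":0.0015,"ty":-0.007,"tz":-0.26,"spin":0,"fingers":60},
  {"tx":0.0015,"ty":-0.007,"tz":-0.285,"spin":0,"fingers":60},
  {"tx":0.0015,"ty":-0.007,"tz":-0.285,"spin":0,"fingers":60},
  {"tx":0.0015,"ty":-0.007,"tz":-0.285,"spin":0,"fingers":60},
  {"tx":0.0015,"ty":-0.007,"tz":-0.285,"spin":0,"fingers":5},
  {"tx":0.0015,"ty":-0.007,"tz":-0.285,"spin":0,"fingers":5},
], newtons=50)

```text
time: 16.75
position: [0.5024, -0.4081, 0.0459]
eef_rot: [0.001, 0.772, 0.636, 0.0]
force: [-0.5, 0.5, 0.9]
grip_width: 0.472
grip_force: 0.0
```

>>> carry_out([
  {"tx":0,"ty":0,"tz":0,"spin":0,"fingers":5},
  {"tx":0,"ty":0,"tz":0,"spin":0,"fingers":5},
  {"tx":0,"ty":0,"tz":0,"spin":0,"fingers":5},
  {"tx":0,"ty":0,"tz":0,"spin":0,"fingers":5},
  {"tx":0,"ty":0,"tz":0,"spin":0,"fingers":5},
])

```text
time: 17.25
position: [0.5018, -0.4075, 0.0446]
eef_rot: [0.0, 0.772, 0.636, 0.0]
force: [0.3, -0.1, 1.5]
grip_width: 0.15
grip_force: 50.0
```

>>> carry_out([
  {"tx":0,"ty":0,"tz":0.05,"spin":0,"fingers":5},
  {"tx":0,"ty":0,"tz":0.15,"spin":0,"fingers":5},
  {"tx":-0.02,"ty":0.08,"tz":0.2625,"spin":-0.045,"fingers":5},
  {"tx":-0.04,"ty":0.18,"tz":0.2625,"spin":-0.09,"fingers":5},
  {"tx":-0.06,"ty":0.28,"tz":0.2625,"spin":-0.135,"fingers":5},
  {"tx":-0.0675,"ty":0.38,"tz":0.2625,"spin":-0.18,"fingers":5},
  {"tx":-0.0675,"ty":0.48,"tz":0.2625,"spin":-0.225,"fingers":5},
  {"tx":-0.0675,"ty":0.5125,"tz":0.2625,"spin":-0.27,"fingers":5},
])

```text
time: 18.05
position: [0.4746, -0.1976, 0.1488]
eef_rot: [-0.002, 0.965, 0.261, -0.0]
force: [0.7, -0.4, -2.1]
grip_width: 0.143
grip_force: 50.0
```

>>> carry_out([
  {"tx":0,"ty":0,"tz":0,"spin":-0.045,"fingers":5},
  {"tx":0,"ty":0,"tz":0,"spin":-0.077,"fingers":5},
  {"tx":0,"ty":0,"tz":0,"spin":-0.077,"fingers":5},
  {"tx":0,"ty":0,"tz":0,"spin":-0.077,"fingers":5},
  {"tx":0,"ty":0,"tz":0,"spin":-0.077,"fingers":5},
])

```text
time: 18.55
position: [0.4746, -0.2027, 0.1495]
eef_rot: [-0.0, 0.99, 0.144, 0.0]
force: [-0.5, -0.9, -1.3]
grip_width: 0.149
grip_force: 50.0
```

Run:
```python
from h import *
for i in range(5): viewer.capture('side')
p=look('w10',dict(bracket_lug=.158,clip_stand=0))
o=telemetry.get_obs();print(o['position'],np.degrees(2*np.arctan2(*o['eef_rot'][[2,1]]))-90,o['q'].round(2))
g=cv2.cvtColor(p['frame'],cv2.COLOR_RGB2BGR)[60:420,100:540]
cv2.imwrite('pics/c7.png',cv2.resize(g,(733,600),interpolation=2))
```

```text
bracket_lug [320. 305.] 0.93 [ 0.4753 -0.2024  0.158 ]
clip_stand [323. 161.] 0.83 [ 0.5269 -0.1895  0.    ]
[ 0.47473607 -0.20261396  0.14957864] -73.543201815268 [-0.51  0.61  1.22  1.99 -0.67  1.03 -0.25]
```

View pics/c7.png

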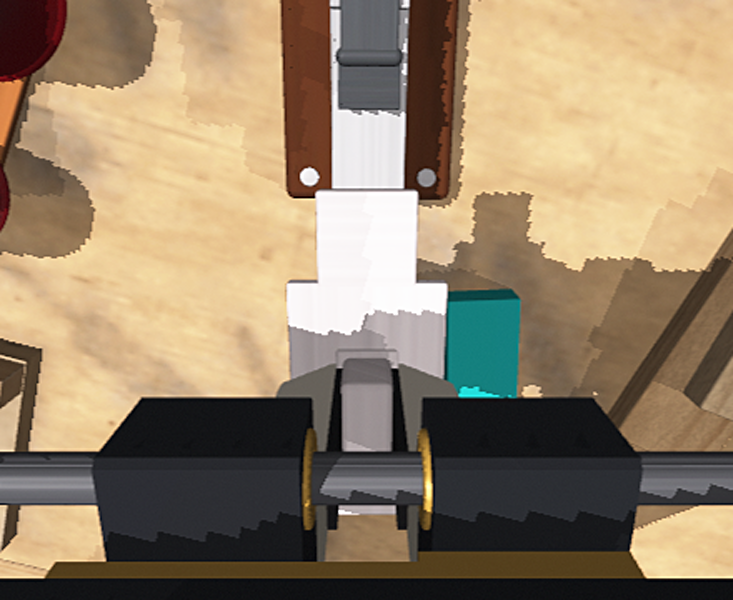

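c7 shows the tongue end at (317–417,190) and, beyond it, the bed at (331–407,190). The jaw lip is at (338–405,108). The bracket and bed are nearly in line.

Run:
```python
from h import *
p=viewer.capture('wrist');o=telemetry.get_obs();print(o['position'])
f=600/360
P=lambda c,z:atz(p,(c[0]/f+100-.5,c[1]/f+60-.5),z)[:2]
A=lambda d:np.degrees(np.arctan2(d[1],d[0]))
# accurate edges: scan gradients in original frame for base sides
g=cv2.cvtColor(p['frame'],cv2.COLOR_RGB2HSV).astype(int)
rgb=p['frame'].astype(int)
brown=((rgb[...,0]-rgb[...,2]>25)&(rgb[...,0]<150)&(rgb[...,1]<75))
pts=[]
for r in range(66,172,5):
    xs=np.nonzero(brown[r,262:385])[0]+262
    w=np.nonzero((rgb[r,285:360].min(1)>150))[0]+285
    pts.append((r,xs.min(),xs.max(),w.min() if len(w) else -1,w.max() if len(w) else -1))
print(pts)
bl=[P((331,185),.06),P((406.5,185),.06),P((332.5,112),.06),P((406,112),.06)]
m1,m2=(bl[0]+bl[1])/2,(bl[2]+bl[3])/2;print('bed mid',m1,m2,A(m2-m1),np.linalg.norm(bl[0]-bl[1]))
t=[P((317,191),.144+.003),P((417,191),.147)];print('tongue end',np.mean(t,0),np.linalg.norm(t[0]-t[1]),A(t[0]-t[1])-90)
lip=[P((338,108),.070),P((405,108),.070)];print('lip',np.mean(lip,0),np.linalg.norm(lip[0]-lip[1]),A(lip[0]-lip[1])-90)
b=[P((287,195),.02),P((450,195),.02),P((284,5),.02),P((458,5),.02)]
print('base',A(b[2]-b[0]),A(b[3]-b[1]),(b[0]+b[1])/2,(b[2]+b[3])/2,np.linalg.norm(b[0]-b[1]),np.linalg.norm(b[2]-b[3]))
u=np.array([np.cos(np.radians(16.3)),np.sin(np.radians(16.3))]);
print('origin from lip',np.mean(lip,0)-.023*u)
```

```text
[ 0.47470516 -0.20255717  0.14954861]
[(66, np.int64(269), np.int64(374), np.int64(298), np.int64(303)), (71, np.int64(269), np.int64(374), np.int64(298), np.int64(344)), (76, np.int64(269), np.int64(374), np.int64(299), np.int64(303)), (81, np.int64(269), np.int64(373), np.int64(299), np.int64(303)), (86, np.int64(270), np.int64(373), np.int64(299), np.int64(344)), (91, np.int64(270), np.int64(373), np.int64(299), np.int64(343)), (96, np.int64(270), np.int64(373), np.int64(299), np.int64(343)), (101, np.int64(270), np.int64(372), np.int64(299), np.int64(343)), (106, np.int64(270), np.int64(372), np.int64(299), np.int64(341)), (111, np.int64(271), np.int64(372), np.int64(299), np.int64(302)), (116, np.int64(270), np.int64(372), np.int64(299), np.int64(341)), (121, np.int64(271), np.int64(371), np.int64(299), np.int64(342)), (126, np.int64(271), np.int64(371), np.int64(299), np.int64(328)), (131, np.int64(271), np.int64(371), np.int64(299), np.int64(342)), (136, np.int64(271), np.int64(371), np.int64(299), np.int64(342)), (141, np.int64(272), np.int64(370), np.int64(299), np.int64(342)), (146, np.int64(272), np.int64(370), np.int64(299), np.int64(342)), (151, np.int64(272), np.int64(370), np.int64(299), np.int64(342)), (156, np.int64(272), np.int64(370), np.int64(299), np.int64(342)), (161, np.int64(272), np.int64(369), np.int64(285), np.int64(342)), (166, np.int64(272), np.int64(369), np.int64(285), np.int64(341)), (171, np.int64(272), np.int64(369), np.int64(286), np.int64(356))]
bed mid [ 0.52497707 -0.18816509] [ 0.55283139 -0.18013711] 16.077673532471017 0.03141863870879301
tongue end [ 0.53274854 -0.185149  ] 0.027102032659924696 16.434257366985364
lip [ 0.55444723 -0.18052721] 0.02577122459259129 16.436801320815704
base 15.03038877108133 16.387253616683644 [ 0.51599423 -0.19079918] [ 0.59662289 -0.1681222 ] 0.07916071654361144 0.07717704811793724
origin from lip [ 0.53237171 -0.18698254]
```

>>> carry_out([
  {"tx":0.035,"ty":0.0095,"tz":0,"spin":-0.002,"fingers":5},
  {"tx":0.035,"ty":0.0095,"tz":-0.08,"spin":-0.002,"fingers":5},
  {"tx":0.035,"ty":0.0095,"tz":-0.14,"spin":-0.002,"fingers":5},
  {"tx":0.035,"ty":0.0095,"tz":-0.18,"spin":-0.002,"fingers":5},
  {"tx":0.035,"ty":0.0095,"tz":-0.1975,"spin":-0.002,"fingers":5},
  {"tx":0.035,"ty":0.0095,"tz":-0.2025,"spin":-0.002,"fingers":5},
  {"tx":0.035,"ty":0.0095,"tz":-0.2025,"spin":-0.002,"fingers":5},
  {"tx":0.035,"ty":0.0095,"tz":-0.2025,"spin":-0.002,"fingers":5},
])

```text
time: 19.8
position: [0.4893, -0.199, 0.0693]
eef_rot: [0.0, 0.99, 0.14, 0.001]
force: [0.0, 0.4, -2.0]
grip_width: 0.15
grip_force: 50.0
```

>>> carry_out([
  {"tx":0,"ty":0,"tz":0,"spin":0,"fingers":5},
  {"tx":0,"ty":0,"tz":-0.002,"spin":0,"fingers":5},
  {"tx":0,"ty":0,"tz":-0.002,"spin":0,"fingers":5},
  {"tx":0,"ty":0,"tz":-0.002,"spin":0,"fingers":5},
])

```text
time: 20.2
position: [0.4888, -0.1987, 0.0678]
eef_rot: [0.0, 0.99, 0.14, 0.0]
force: [-0.0, -0.6, -0.7]
grip_width: 0.147
grip_force: 50.0
```

>>> carry_out([
  {"tx":0.012,"ty":0.0035,"tz":0,"spin":0,"fingers":5},
  {"tx":0.03,"ty":0.0085,"tz":0,"spin":0,"fingers":5},
  {"tx":0.048,"ty":0.014,"tz":0,"spin":0,"fingers":5},
  {"tx":0.06,"ty":0.0175,"tz":0,"spin":0,"fingers":5},
  {"tx":0.072,"ty":0.021,"tz":0,"spin":0,"fingers":5},
  {"tx":0.084,"ty":0.0245,"tz":0,"spin":0,"fingers":5},
  {"tx":0.096,"ty":0.0277,"tz":0,"spin":0,"fingers":5},
  {"tx":0.096,"ty":0.0277,"tz":0,"spin":0,"fingers":5},
])

```text
time: 21.0
position: [0.5272, -0.1878, 0.0676]
eef_rot: [0.0, 0.99, 0.14, -0.0]
force: [-3.3, -1.2, 0.2]
grip_width: 0.145
grip_force: 50.0
```

>>> carry_out([
  {"tx":0.0,"ty":0.0,"tz":0,"spin":0,"fingers":5},
  {"tx":0.002,"ty":0.0006,"tz":0,"spin":0,"fingers":5},
  {"tx":0.004,"ty":0.0012,"tz":0,"spin":0,"fingers":5},
  {"tx":0.006,"ty":0.0018,"tz":0,"spin":0,"fingers":5},
  {"tx":0.006,"ty":0.0018,"tz":0,"spin":0,"fingers":5},
])

```text
time: 21.5
position: [0.5295, -0.1868, 0.0677]
eef_rot: [-0.0, 0.99, 0.14, -0.0]
force: [-2.3, -0.9, -1.1]
grip_width: 0.146
grip_force: 50.0
```

>>> carry_out([
  {"tx":0.002,"ty":0.0006,"tz":0,"spin":0,"fingers":5},
  {"tx":0.004,"ty":0.0012,"tz":0,"spin":0,"fingers":5},
  {"tx":0.004,"ty":0.0012,"tz":0,"spin":0,"fingers":5},
])

```text
time: 21.8
position: [0.5302, -0.1866, 0.0676]
eef_rot: [-0.0, 0.99, 0.14, -0.001]
force: [-7.2, -1.0, 1.5]
grip_width: 0.15
grip_force: 50.0
```

>>> carry_out([
  {"tx":0.002,"ty":0.0006,"tz":0,"spin":0,"fingers":5},
  {"tx":0.004,"ty":0.0012,"tz":0,"spin":0,"fingers":5},
  {"tx":0.004,"ty":0.0012,"tz":0,"spin":0,"fingers":5},
])

```text
time: 22.1
position: [0.5302, -0.1865, 0.0676]
eef_rot: [-0.0, 0.99, 0.139, -0.002]
force: [-12.0, -2.4, 4.9]
grip_width: 0.149
grip_force: 50.0
```

>>> carry_out([
  {"tx":0.002,"ty":0.0006,"tz":0,"spin":0,"fingers":5},
  {"tx":0.002,"ty":0.0006,"tz":0,"spin":0,"fingers":5},
  {"tx":0.002,"ty":0.0006,"tz":0,"spin":0,"fingers":5},
])

```text
time: 22.4
position: [0.5302, -0.1866, 0.0676]
eef_rot: [-0.0, 0.99, 0.139, -0.002]
force: [-15.3, -3.2, 6.2]
grip_width: 0.147
grip_force: 50.0
```

>>> carry_out([
  {"tx":0,"ty":0,"tz":0,"spin":0,"fingers":60},
  {"tx":0,"ty":0,"tz":0,"spin":0,"fingers":60},
  {"tx":0,"ty":0,"tz":0,"spin":0,"fingers":60},
  {"tx":0,"ty":0,"tz":0,"spin":0,"fingers":60},
  {"tx":-0.004,"ty":-0.001,"tz":0.05,"spin":0,"fingers":60},
  {"tx":-0.004,"ty":-0.001,"tz":0.15,"spin":0,"fingers":60},
  {"tx":-0.004,"ty":-0.001,"tz":0.25,"spin":0,"fingers":90},
])

```text
time: 23.1
position: [0.5317, -0.1859, 0.1686]
eef_rot: [-0.0, 0.99, 0.14, -0.001]
force: [1.7, -0.6, 0.4]
grip_width: 0.645
grip_force: 0.0
```

Run:
```python
from h import *
p=viewer.capture('wrist')
print([ (r['centre'],r['confidence'],atz(p,r['centre'],.075)) for r in viewer.landmark_of(p,'bracket_lug')[:1]])
g=cv2.cvtColor(p['frame'],cv2.COLOR_RGB2BGR)[60:330,220:420];cv2.imwrite('pics/c8.png',cv2.resize(g,None,fx=2.2,fy=2.2,interpolation=2))
```

```text
[([321.4, 243.2], 0.61, array([ 0.52979925, -0.18740959,  0.075     ]))]
```

View pics/c8.png

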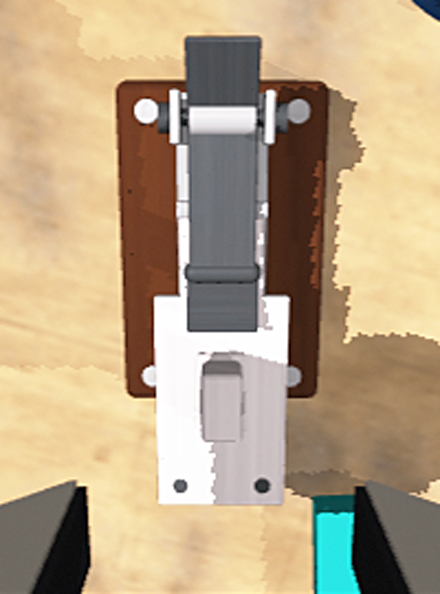

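>>> carry_out([
  {"tx":0,"ty":0,"tz":0.05,"spin":0.045,"fingers":100},
  {"tx":0,"ty":0,"tz":0.05,"spin":0.09,"fingers":100},
  {"tx":0,"ty":0,"tz":0.05,"spin":0.135,"fingers":100},
  {"tx":-0.01,"ty":-0.05,"tz":0.05,"spin":0.18,"fingers":100},
  {"tx":-0.02,"ty":-0.12,"tz":0.05,"spin":0.225,"fingers":100},
  {"tx":-0.03,"ty":-0.2,"tz":0.05,"spin":0.27,"fingers":100},
  {"tx":-0.04,"ty":-0.28,"tz":0.05,"spin":0.315,"fingers":100},
  {"tx":-0.05,"ty":-0.36,"tz":0.05,"spin":0.36,"fingers":100},
])

```text
time: 24.0
position: [0.5121, -0.3309, 0.1876]
eef_rot: [0.0, 0.759, 0.651, 0.0]
force: [0.3, -0.6, -0.1]
grip_width: 0.999
grip_force: 0.0
```

>>> carry_out([
  {"tx":0,"ty":-0.05,"tz":-0.05,"spin":0.045,"fingers":100},
  {"tx":-0.02,"ty":-0.1,"tz":-0.05,"spin":0.09,"fingers":100},
  {"tx":-0.0225,"ty":-0.15,"tz":-0.05,"spin":0.135,"fingers":100},
  {"tx":-0.0225,"ty":-0.19,"tz":-0.05,"spin":0.18,"fingers":100},
  {"tx":-0.0225,"ty":-0.19,"tz":-0.05,"spin":0.225,"fingers":100},
  {"tx":-0.0225,"ty":-0.19,"tz":-0.05,"spin":0.27,"fingers":100},
  {"tx":-0.0225,"ty":-0.19,"tz":-0.05,"spin":0.315,"fingers":100},
  {"tx":-0.0225,"ty":-0.19,"tz":-0.05,"spin":0.36,"fingers":100},
])

```text
time: 24.8
position: [0.5031, -0.4059, 0.1674]
eef_rot: [-0.0, 0.292, 0.956, 0.0]
force: [-0.4, -0.4, 0.6]
grip_width: 1.002
grip_force: 0.0
```

>>> carry_out([
  {"tx":0,"ty":0,"tz":0,"spin":0.045,"fingers":100},
  {"tx":0,"ty":0,"tz":0,"spin":0.09,"fingers":100},
  {"tx":0,"ty":0,"tz":0,"spin":0.135,"fingers":100},
  {"tx":0,"ty":0,"tz":0,"spin":0.154,"fingers":100},
  {"tx":0,"ty":0,"tz":0,"spin":0.154,"fingers":100},
  {"tx":0,"ty":0,"tz":0,"spin":0.154,"fingers":100},
  {"tx":0,"ty":0,"tz":0,"spin":0.154,"fingers":100},
])

```text
time: 25.5
position: [0.503, -0.406, 0.1676]
eef_rot: [-0.0, 0.058, 0.998, 0.0]
force: [-0.2, -0.6, 1.0]
grip_width: 0.998
grip_force: 0.0
```

Run:
```python
from h import *
for i in range(5): viewer.capture('side')
p=look('w11',dict(block_center=.0275,board_center=.009))
o=telemetry.get_obs();print(o['position'],np.degrees(2*np.arctan2(*o['eef_rot'][[2,1]]))-90,o['q'].round(2))
g=cv2.cvtColor(p['frame'],cv2.COLOR_RGB2BGR)[130:330,230:430];cv2.imwrite('pics/c9.png',cv2.resize(g,(600,600),interpolation=2))
```

```text
block_center [461. 133.] 0.96 [ 0.4404 -0.284   0.0275]
block_center [131. 147.] 0.94 [ 0.4199 -0.5521  0.0275]
[ 0.50296271 -0.40608091  0.16772127] 83.40072778163179 [ 0.34  0.54  0.39  1.61 -0.23  1.04  2.25]
```

View pics/c9.png

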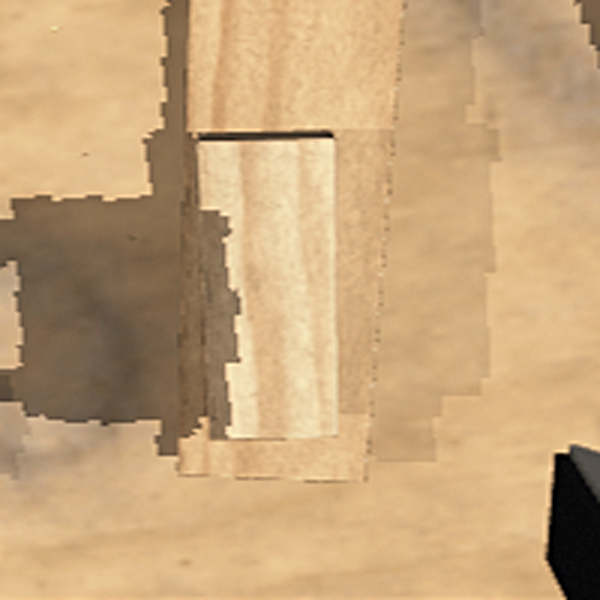

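c8 shows the bracket's tongue under the jaw and in line with the bed. c9 shows the block's top at (198–337, 137–437) on the board.

Run:
```python
from h import *
p=viewer.capture('wrist');o=telemetry.get_obs();print(o['position'])
P=lambda c,z:atz(p,(c[0]/3+230-.5,c[1]/3+130-.5),z)[:2]
A=lambda d:np.degrees(np.arctan2(d[1],d[0]))
B=[P(c,.037) for c in((198,138),(334,138),(337,437),(206,438))]
print('block',np.mean(B,0),[(A(B[(i+1)%4]-B[i]).round(1),np.linalg.norm(B[(i+1)%4]-B[i]).round(4)) for i in range(4)])
```

```text
[ 0.50298913 -0.40613779  0.16777316]
block [ 0.50347126 -0.40674922] [(np.float64(83.4), np.float64(0.0368)), (np.float64(-5.0), np.float64(0.0878)), (np.float64(-96.1), np.float64(0.0387)), (np.float64(173.7), np.float64(0.088))]
```

>>> carry_out([
  {"tx":0.001,"ty":-0.0015,"tz":-0.1,"spin":0,"fingers":75},
  {"tx":0.001,"ty":-0.0015,"tz":-0.2,"spin":0,"fingers":75},
  {"tx":0.001,"ty":-0.0015,"tz":-0.3,"spin":0,"fingers":75},
  {"tx":0.001,"ty":-0.0015,"tz":-0.345,"spin":0,"fingers":75},
  {"tx":0.001,"ty":-0.0015,"tz":-0.3625,"spin":0,"fingers":75},
  {"tx":0.001,"ty":-0.0015,"tz":-0.3625,"spin":0,"fingers":75},
  {"tx":0.001,"ty":-0.0015,"tz":-0.3625,"spin":0,"fingers":75},
  {"tx":0.001,"ty":-0.0015,"tz":-0.3625,"spin":0,"fingers":25},
], newtons=25)

```text
time: 26.75
position: [0.5042, -0.4075, 0.0243]
eef_rot: [0.001, 0.058, 0.998, -0.001]
force: [-0.3, -1.0, 0.6]
grip_width: 0.705
grip_force: 0.0
```

>>> carry_out([
  {"tx":0,"ty":0,"tz":0,"spin":0,"fingers":25},
  {"tx":0,"ty":0,"tz":0,"spin":0,"fingers":25},
  {"tx":0,"ty":0,"tz":0,"spin":0,"fingers":25},
  {"tx":0,"ty":0,"tz":0,"spin":0,"fingers":25},
  {"tx":0,"ty":0,"tz":0,"spin":0,"fingers":25},
])

```text
time: 27.25
position: [0.5035, -0.4067, 0.023]
eef_rot: [0.0, 0.057, 0.998, 0.0]
force: [-0.2, 1.0, 4.1]
grip_width: 0.41
grip_force: 24.9
```

>>> carry_out([
  {"tx":0,"ty":0,"tz":0.05,"spin":0,"fingers":25},
  {"tx":0,"ty":0,"tz":0.15,"spin":0,"fingers":25},
  {"tx":0,"ty":0,"tz":0.27,"spin":0,"fingers":25},
  {"tx":0,"ty":0.08,"tz":0.39,"spin":0,"fingers":25},
  {"tx":0,"ty":0.18,"tz":0.45,"spin":0,"fingers":25},
  {"tx":0,"ty":0.3,"tz":0.5,"spin":0,"fingers":25},
  {"tx":0,"ty":0.42,"tz":0.5,"spin":0,"fingers":25},
  {"tx":0,"ty":0.54,"tz":0.5,"spin":0,"fingers":25},
])

```text
time: 28.05
position: [0.5035, -0.1904, 0.2237]
eef_rot: [0.001, 0.058, 0.998, -0.0]
force: [1.6, 0.5, -0.9]
grip_width: 0.411
grip_force: 24.9
```

>>> carry_out([
  {"tx":0,"ty":0.12,"tz":0,"spin":0,"fingers":25},
  {"tx":0,"ty":0.24,"tz":0,"spin":0,"fingers":25},
  {"tx":0,"ty":0.36,"tz":0,"spin":0,"fingers":25},
  {"tx":0,"ty":0.48,"tz":0,"spin":0,"fingers":25},
  {"tx":0,"ty":0.6,"tz":0,"spin":0,"fingers":25},
  {"tx":-0.03,"ty":0.72,"tz":0,"spin":0,"fingers":25},
  {"tx":-0.07,"ty":0.84,"tz":0,"spin":0,"fingers":25},
  {"tx":-0.12,"ty":0.94,"tz":0,"spin":0,"fingers":25},
])

```text
time: 28.85
position: [0.4546, 0.1866, 0.2227]
eef_rot: [0.0, 0.057, 0.998, 0.0]
force: [0.2, 0.7, -2.1]
grip_width: 0.411
grip_force: 24.9
```

>>> carry_out([
  {"tx":-0.08,"ty":0.1,"tz":0,"spin":0,"fingers":25},
  {"tx":-0.15,"ty":0.2,"tz":0,"spin":0,"fingers":25},
  {"tx":-0.2,"ty":0.3,"tz":0,"spin":0,"fingers":25},
  {"tx":-0.2,"ty":0.4,"tz":0,"spin":0,"fingers":25},
  {"tx":-0.2,"ty":0.5,"tz":0,"spin":0,"fingers":25},
  {"tx":-0.2,"ty":0.53,"tz":0,"spin":0,"fingers":25},
  {"tx":-0.2,"ty":0.53,"tz":0,"spin":0,"fingers":25},
  {"tx":-0.2,"ty":0.53,"tz":0,"spin":0,"fingers":25},
])

```text
time: 29.65
position: [0.3756, 0.3947, 0.2224]
eef_rot: [-0.0, 0.058, 0.998, -0.001]
force: [-0.1, -0.4, -0.9]
grip_width: 0.413
grip_force: 24.9
```

```bash
cat > cup.py <<'E'
from h import *
from scipy.optimize import least_squares
for i in range(5): viewer.capture('side')
p=look('w12',dict(single_cup=.0))
o=telemetry.get_obs();print(o['position'],np.degrees(2*np.arctan2(*o['eef_rot'][[2,1]]))-90,o['q'].round(2))
c=proj(p,(.4476,.4005,.102));print(c);x,y=int(c[0]),int(c[1])
g=cv2.cvtColor(p['frame'],cv2.COLOR_RGB2BGR);cv2.imwrite('pics/c10.png',cv2.resize(g[60:360,160:560],(800,600),interpolation=2))
E
python3 cup.py
```

```text
[0.37562186 0.39541394 0.22295552] 83.35269663153576 [-0.96  0.31  0.07  1.78 -0.02  1.06  0.57]
[335.61113019 307.12221175]
```

View pics/c10.png

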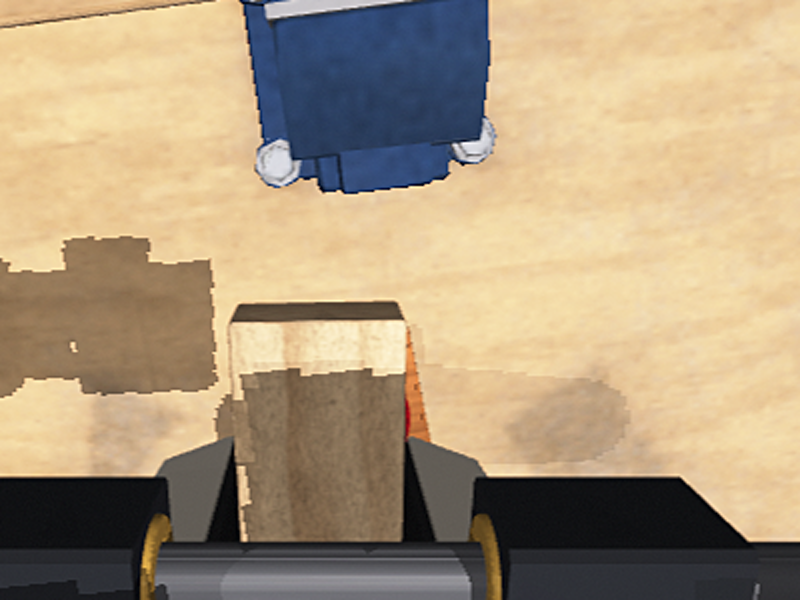

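c10 shows the block in the gripper at (320,420), hiding the cup, so I will step aside and measure the cup numerically.

>>> carry_out([
  {"tx":0.05,"ty":-0.12,"tz":0,"spin":0,"fingers":25},
  {"tx":0.05,"ty":-0.24,"tz":0,"spin":0,"fingers":25},
  {"tx":0.05,"ty":-0.3,"tz":0,"spin":0,"fingers":25},
  {"tx":0.05,"ty":-0.3,"tz":0,"spin":0,"fingers":25},
  {"tx":0.05,"ty":-0.3,"tz":0,"spin":0,"fingers":25},
  {"tx":0.05,"ty":-0.3,"tz":0,"spin":0,"fingers":25},
  {"tx":0.05,"ty":-0.3,"tz":0,"spin":0,"fingers":25},
])

```text
time: 30.7
position: [0.3951, 0.2773, 0.2227]
eef_rot: [-0.0, 0.057, 0.998, 0.0]
force: [-0.3, -0.6, -0.7]
grip_width: 0.411
grip_force: 24.9
```

```bash
cat > cup.py <<'E'
from h import *
for i in range(5): viewer.capture('side')
p=look('w13',dict(single_cup=.0,block_center=.22))
o=telemetry.get_obs();print(o['position'])
g=cv2.cvtColor(p['frame'],cv2.COLOR_RGB2GRAY)
r=viewer.regions_of(p,'single_cup')[0];M=r['mask'];print(r['confidence'],M.sum())
c0=proj(p,(.4476,.4005,.102));print('pred',c0)
# brown square hull -> base centre
rgb=p['frame'].astype(int)
# top disc: model fit, maximise gradient along projected ellipse
gx=cv2.Sobel(cv2.GaussianBlur(g,(3,3),0).astype(float),6,1,0);gy=cv2.Sobel(cv2.GaussianBlur(g,(3,3),0).astype(float),6,0,1);G=np.hypot(gx,gy).astype(np.float32)
a=np.linspace(0,2*np.pi,180,endpoint=False)
def score(x,y,rad=.0235,z=.102):
    P=np.array([proj(p,(x+rad*np.cos(t),y+rad*np.sin(t),z)) for t in a],np.float32)
    v=cv2.remap(G,P[:,0].copy().reshape(1,-1),P[:,1].copy().reshape(1,-1),cv2.INTER_LINEAR)
    return v.clip(0,150).mean()
S=sorted([(score(x,y,rad),round(x,4),round(y,4),rad) for x in np.arange(.439,.457,.001) for y in np.arange(.392,.410,.001) for rad in(.0225,.0235,.0245)],reverse=True)[:6];print(S)
E
python3 cup.py
```

```text
single_cup [433. 241.] 0.94 [0.452 0.399 0.   ]
block_center [321. 306.] 0.71 [0.4008 0.2764 0.22  ]
[0.39533451 0.27617838 0.2226921 ]
0.76 8036
pred [471.30046559 272.88656169]
[(np.float32(137.61761), np.float64(0.45), np.float64(0.399), 0.0225), (np.float32(134.5339), np.float64(0.45), np.float64(0.4), 0.0225), (np.float32(133.05966), np.float64(0.45), np.float64(0.401), 0.0235), (np.float32(129.2698), np.float64(0.449), np.float64(0.4), 0.0225), (np.float32(128.28673), np.float64(0.449), np.float64(0.401), 0.0235), (np.float32(126.555595), np.float64(0.45), np.float64(0.4), 0.0235)]
```

>>> carry_out([
  {"tx":0.04,"ty":0.1,"tz":0,"spin":0,"fingers":25},
  {"tx":0.09,"ty":0.2,"tz":0,"spin":0,"fingers":25},
  {"tx":0.136,"ty":0.3,"tz":0,"spin":0,"fingers":25},
  {"tx":0.136,"ty":0.308,"tz":-0.1,"spin":0,"fingers":25},
  {"tx":0.136,"ty":0.308,"tz":-0.2,"spin":0,"fingers":25},
  {"tx":0.136,"ty":0.308,"tz":-0.25,"spin":0,"fingers":25},
  {"tx":0.136,"ty":0.308,"tz":-0.25,"spin":0,"fingers":25},
  {"tx":0.136,"ty":0.308,"tz":-0.25,"spin":0,"fingers":25},
])

```text
time: 31.95
position: [0.45, 0.3994, 0.1232]
eef_rot: [0.0, 0.058, 0.998, -0.0]
force: [-0.2, 0.2, 0.1]
grip_width: 0.406
grip_force: 24.9
```

Run:
```python
from h import *
for i in range(6): viewer.capture('side')
print(telemetry.get_obs()['position'])
```

```text
[0.45022908 0.39973085 0.12397368]
```

>>> carry_out([
  {"tx":-0.001,"ty":0,"tz":-0.02,"spin":0,"fingers":25},
  {"tx":-0.001,"ty":0,"tz":-0.035,"spin":0,"fingers":25},
  {"tx":-0.001,"ty":0,"tz":-0.041,"spin":0,"fingers":25},
  {"tx":-0.001,"ty":0,"tz":-0.041,"spin":0,"fingers":25},
  {"tx":-0.001,"ty":0,"tz":-0.041,"spin":0,"fingers":25},
  {"tx":-0.001,"ty":0,"tz":-0.041,"spin":0,"fingers":25},
])

```text
time: 32.85
position: [0.4491, 0.3991, 0.1069]
eef_rot: [-0.0, 0.057, 0.998, -0.0]
force: [-3.8, -2.8, 10.8]
grip_width: 0.413
grip_force: 24.9
```

>>> carry_out([
  {"tx":0,"ty":0,"tz":0.002,"spin":0,"fingers":25},
  {"tx":0,"ty":0,"tz":0.002,"spin":0,"fingers":25},
  {"tx":0,"ty":0,"tz":0.002,"spin":0,"fingers":60},
  {"tx":0,"ty":0,"tz":0.002,"spin":0,"fingers":60},
  {"tx":0,"ty":0,"tz":0.002,"spin":0,"fingers":60},
  {"tx":0,"ty":0,"tz":0.05,"spin":0,"fingers":60},
  {"tx":0,"ty":0,"tz":0.15,"spin":0,"fingers":60},
  {"tx":0,"ty":0,"tz":0.25,"spin":0,"fingers":80},
])

```text
time: 33.65
position: [0.4489, 0.3988, 0.2068]
eef_rot: [-0.001, 0.057, 0.998, -0.001]
force: [0.7, 1.4, 0.0]
grip_width: 0.648
grip_force: 0.0
```

>>> carry_out([
  {"tx":-0.05,"ty":-0.1,"tz":0.05,"spin":0,"fingers":100},
  {"tx":-0.1,"ty":-0.2,"tz":0.05,"spin":0,"fingers":100},
  {"tx":-0.1,"ty":-0.3,"tz":0.05,"spin":0,"fingers":100},
  {"tx":-0.1,"ty":-0.3,"tz":0.05,"spin":0,"fingers":100},
  {"tx":-0.1,"ty":-0.3,"tz":0.05,"spin":0,"fingers":100},
  {"tx":-0.1,"ty":-0.3,"tz":0.05,"spin":0,"fingers":100},
])

```text
time: 34.25
position: [0.4094, 0.2804, 0.2264]
eef_rot: [0.0, 0.057, 0.998, 0.0]
force: [0.2, -0.0, 0.3]
grip_width: 0.996
grip_force: 0.0
```

Run:
```python
from h import *
for i in range(4): viewer.capture('side')
p=look('w14',dict(block_center=.1115,single_cup=0))
r=viewer.regions_of(p,'block_center')
for k in r[:2]:
    ys,xs=np.nonzero(k['mask']);w=np.array([atz(p,(x,y),.121)[:2] for x,y in zip(xs,ys)],np.float32)
    print(k['confidence'],len(xs),cv2.minAreaRect(w),w.mean(0))
s=look('s14',dict(block_center=.1115),'scene')
print(telemetry.get_obs()['position'])
```

```text
block_center [467. 264.] 0.85 [0.4502 0.3984 0.1115]
single_cup [428. 229.] 0.88 [0.4515 0.3985 0.    ]
0.68 4963 ((0.4471452534198761, 0.39559322595596313), (0.04504946619272232, 0.09175113588571548), 83.78411865234375) [0.43859968 0.39797217]
block_center [305. 329.] 0.89 [ 0.4267 -0.3281  0.1115]
block_center [341. 425.] 0.6 [ 0.4002 -0.5814  0.1115]
[0.40932194 0.27937017 0.2262289 ]
```

>>> carry_out([
  {"tx":0,"ty":-0.12,"tz":0.08,"spin":0,"fingers":100},
  {"tx":0,"ty":-0.24,"tz":0.16,"spin":0,"fingers":100},
  {"tx":0,"ty":-0.36,"tz":0.2,"spin":0,"fingers":100},
  {"tx":0,"ty":-0.48,"tz":0.2,"spin":0,"fingers":100},
  {"tx":0,"ty":-0.6,"tz":0.2,"spin":0,"fingers":100},
  {"tx":0,"ty":-0.65,"tz":0.2,"spin":0,"fingers":100},
  {"tx":0,"ty":-0.65,"tz":0.2,"spin":0,"fingers":100},
  {"tx":0,"ty":-0.65,"tz":0.2,"spin":0,"fingers":100},
])

```text
time: 35.55
position: [0.4094, 0.0191, 0.3065]
eef_rot: [0.0, 0.058, 0.998, 0.0]
force: [-0.1, -0.1, -0.0]
grip_width: 0.999
grip_force: 0.0
```

```bash
cat > twin.py <<'E'
from h import *
from scipy.optimize import minimize
for i in range(5): viewer.capture('side')
p=look('w15',dict(twin_cups=.0))
print(telemetry.get_obs()['position'])
g=cv2.GaussianBlur(cv2.cvtColor(p['frame'],cv2.COLOR_RGB2GRAY),(3,3),0).astype(float)
G=np.hypot(cv2.Sobel(g,6,1,0),cv2.Sobel(g,6,0,1)).astype(np.float32).clip(0,150)
K,R,t=cam(p);a=np.linspace(0,2*np.pi,180,endpoint=False)
def ring(x,y,rad):
    X=np.c_[x+rad*np.cos(a),y+rad*np.sin(a),np.full(180,.102)]@R.T+t;U=X@K.T;U=(U[:,:2]/U[:,2:]).astype(np.float32)
    return cv2.remap(G,U[:,:1].T.copy(),U[:,1:].T.copy(),cv2.INTER_LINEAR).mean()
best=[]
for rad in(.0225,.0235):
  for th in np.radians(np.arange(-30,31,2.)):   # strip y axis = pi/2+th; fit both cups together
    d=.048*np.array([-np.sin(th),np.cos(th)])
    for x in np.arange(.485,.525,.002):
      for y in np.arange(-.012,.03,.002):
        s=[ring(x+k*d[0],y+k*d[1],rad) for k in(1,-1)];best.append((sum(s),x,y,np.degrees(th),rad,s))
best.sort(key=lambda b:-b[0])
for b in best[:4]:print(b)
r=minimize(lambda v:-sum(ring(v[0]+k*.048*-np.sin(v[2]),v[1]+k*.048*np.cos(v[2]),v[3]) for k in(1,-1)),[best[0][1],best[0][2],np.radians(best[0][3]),best[0][4]],method='Nelder-Mead',options=dict(initial_simplex=None,xatol=1e-5))
print('fit',r.x[:2],np.degrees(r.x[2]),r.x[3],-r.fun)
for k in(1,-1):print(proj(p,(r.x[0]-k*.048*np.sin(r.x[2]),r.x[1]+k*.048*np.cos(r.x[2]),.102)))
E
python3 twin.py
```

```text
twin_cups [320. 261.] 0.78 [0.5073 0.0097 0.    ]
[0.40936607 0.02003188 0.30622086]
(np.float32(133.69907), np.float64(0.523), np.float64(0.016), np.float64(-24.000000000000004), 0.0225, [np.float32(41.223797), np.float32(92.47527)])
(np.float32(132.15134), np.float64(0.485), np.float64(0.016), np.float64(24.000000000000004), 0.0225, [np.float32(43.328503), np.float32(88.82283)])
(np.float32(130.75049), np.float64(0.525), np.float64(0.016), np.float64(-26.0), 0.0225, [np.float32(38.715126), np.float32(92.035355)])
(np.float32(126.9257), np.float64(0.521), np.float64(0.016), np.float64(-22.0), 0.0225, [np.float32(38.10907), np.float32(88.81663)])
fit [0.5243525  0.01357904] -25.377012645411437 0.02103546852827613 145.56581115722656
[364.57147271 318.61688999]
[285.27999384 294.25625956]
```

```bash
sed -i 's/np.arange(-30,31,2.)/np.arange(50,141,3.)/' twin.py; python3 twin.py
```

```text
[0.40934266 0.019317   0.30632007]
(np.float32(175.9531), np.float64(0.505), np.float64(0.008), np.float64(80.0), 0.0235, [np.float32(99.43421), np.float32(76.51888)])
(np.float32(175.20384), np.float64(0.503), np.float64(0.009999999999999998), np.float64(83.0), 0.0235, [np.float32(92.46754), np.float32(82.736305)])
(np.float32(174.43225), np.float64(0.503), np.float64(0.008), np.float64(83.0), 0.0235, [np.float32(89.22787), np.float32(85.20438)])
(np.float32(173.97688), np.float64(0.505), np.float64(0.012), np.float64(80.0), 0.0235, [np.float32(95.010925), np.float32(78.96596)])
fit [0.5042441  0.00984897] 81.59030110984843 0.02391113425414801 201.13436889648438
[322.56506498 250.71622059]
[319.78524237 328.21083064]
```

>>> carry_out([
  {"tx":-0.1,"ty":-0.02,"tz":0,"spin":0,"fingers":100},
  {"tx":-0.12,"ty":-0.03,"tz":0,"spin":0,"fingers":100},
  {"tx":-0.12,"ty":-0.03,"tz":0.1,"spin":0,"fingers":100},
  {"tx":-0.12,"ty":-0.03,"tz":0.12,"spin":0,"fingers":100},
  {"tx":-0.12,"ty":-0.03,"tz":0.12,"spin":0,"fingers":100},
  {"tx":-0.12,"ty":-0.03,"tz":0.12,"spin":0,"fingers":100},
  {"tx":-0.12,"ty":-0.03,"tz":0.12,"spin":0,"fingers":100},
])

```text
time: 36.95
position: [0.361, 0.0072, 0.3534]
eef_rot: [-0.001, 0.057, 0.998, -0.0]
force: [-0.3, 0.4, 0.3]
grip_width: 1.001
grip_force: 0.0
```

```bash
cat >> twin.py <<'E'
for r in viewer.regions_of(p,'twin_cups')[:2]:
    ys,xs=np.nonzero(r['mask']);print('mask',r['confidence'],len(xs),xs.min(),xs.max(),ys.min(),ys.max())
# hardboard strip: long edges by colour (orange) at z=.006
hsv=cv2.cvtColor(p['frame'],cv2.COLOR_RGB2HSV)
E
python3 twin.py
```

```text
twin_cups [333. 276.] 0.73 [0.5047 0.0111 0.    ]
[0.36130404 0.00726125 0.354134  ]
(np.float32(170.93678), np.float64(0.505), np.float64(0.012), np.float64(83.0), 0.0235, [np.float32(108.2847), np.float32(62.65209)])
(np.float32(169.23932), np.float64(0.505), np.float64(0.009999999999999998), np.float64(80.0), 0.0235, [np.float32(103.54089), np.float32(65.69843)])
(np.float32(168.34737), np.float64(0.505), np.float64(0.014000000000000002), np.float64(86.0), 0.0235, [np.float32(108.22956), np.float32(60.117805)])
(np.float32(165.06912), np.float64(0.505), np.float64(0.016), np.float64(86.0), 0.0235, [np.float32(105.11699), np.float32(59.952133)])
fit [0.50468309 0.01111529] 80.05858124121748 0.02458742578513566 199.78131103515625
[338.39024198 273.36710509]
[333.10377757 339.70685173]
mask 0.61 4630 307 359 217 330
```

>>> carry_out([
  {"tx":0.05,"ty":-0.1,"tz":-0.05,"spin":-0.0145,"fingers":100},
  {"tx":0.1,"ty":-0.2,"tz":-0.1,"spin":-0.0145,"fingers":100},
  {"tx":0.15,"ty":-0.3,"tz":-0.15,"spin":-0.0145,"fingers":100},
  {"tx":0.2,"ty":-0.4,"tz":-0.2,"spin":-0.0145,"fingers":100},
  {"tx":0.24,"ty":-0.5,"tz":-0.25,"spin":-0.0145,"fingers":100},
  {"tx":0.28,"ty":-0.6,"tz":-0.3,"spin":-0.0145,"fingers":100},
  {"tx":0.32,"ty":-0.7,"tz":-0.3,"spin":-0.0145,"fingers":100},
  {"tx":0.335,"ty":-0.8,"tz":-0.3,"spin":-0.0145,"fingers":100},
])

```text
time: 38.15
position: [0.4965, -0.3137, 0.233]
eef_rot: [-0.001, 0.079, 0.997, 0.0]
force: [0.1, -0.2, 0.5]
grip_width: 1.004
grip_force: 0.0
```

>>> carry_out([
  {"tx":0,"ty":-0.1,"tz":0,"spin":0,"fingers":100},
  {"tx":0,"ty":-0.2,"tz":-0.05,"spin":0,"fingers":100},
  {"tx":0,"ty":-0.225,"tz":-0.1,"spin":0,"fingers":100},
  {"tx":0,"ty":-0.225,"tz":-0.16,"spin":0,"fingers":100},
  {"tx":0,"ty":-0.225,"tz":-0.16,"spin":0,"fingers":100},
  {"tx":0,"ty":-0.225,"tz":-0.16,"spin":0,"fingers":100},
  {"tx":0,"ty":-0.225,"tz":-0.16,"spin":0,"fingers":100},
])

```text
time: 38.85
position: [0.4961, -0.4028, 0.1717]
eef_rot: [0.001, 0.08, 0.997, -0.0]
force: [-0.8, 0.3, 0.6]
grip_width: 1.0
grip_force: 0.0
```

```bash
cat > board.py <<'E'
from h import *
from scipy.optimize import minimize
for i in range(5): viewer.capture('side')
p=look('w16',dict(board_center=.009))
o=telemetry.get_obs();print(o['position'],np.degrees(2*np.arctan2(*o['eef_rot'][[2,1]]))-90)
def grad(p):
    g=cv2.GaussianBlur(cv2.cvtColor(p['frame'],cv2.COLOR_RGB2GRAY),(3,3),0).astype(float);return np.hypot(cv2.Sobel(g,6,1,0),cv2.Sobel(g,6,0,1)).astype(np.float32).clip(0,150)
def samp(p,G,X):
    K,R,t=cam(p);U=(X@R.T+t)@K.T;U=(U[:,:2]/U[:,2:]).astype(np.float32)
    return cv2.remap(G,U[:,:1].T.copy(),U[:,1:].T.copy(),cv2.INTER_LINEAR).mean()
r=viewer.regions_of(p,'board_center')[0];ys,xs=np.nonzero(r['mask']);w=np.array([atz(p,(x,y),.018)[:2] for x,y in zip(xs,ys)],np.float32);print('mask',r['confidence'],len(xs),cv2.minAreaRect(w))
G=grad(p);s=np.linspace(-1,1,100);o1=np.ones(100)
E0=np.vstack([np.c_[.03*s,.075*o1],np.c_[.03*s,-.075*o1],np.c_[.03*o1,.075*s],np.c_[-.03*o1,.075*s]])
def f(v):
    c,q=np.cos(v[2]),np.sin(v[2]);X=E0@np.array([[c,q],[-q,c]])+v[:2];return -samp(p,G,np.c_[X,np.full(len(X),.018)])
best=min(((f((x,y,a)),x,y,a) for x in np.arange(.485,.506,.001) for y in np.arange(-.413,-.391,.001) for a in np.radians(np.arange(76,88,1.))))
print('board',best[0],best[1:3],np.degrees(best[3]))
# twin cups in the scene view
for n in('scene','side'):
    p2=viewer.capture(n);G2=grad(p2);a=np.linspace(0,2*np.pi,120,endpoint=False)
    def h(x,y,th,rad=.0235): return -sum(samp(p2,G2,np.c_[x-k*.048*np.sin(th)+rad*np.cos(a),y+k*.048*np.cos(th)+rad*np.sin(a),np.full(120,.102)]) for k in(1,-1))
    b=sorted(((h(x,y,th),x,y,np.degrees(th)) for x in np.arange(.494,.516,.002) for y in np.arange(0,.024,.002) for th in np.radians(np.arange(70,94,2.))))[:3];print(n,np.round(b,4).tolist())
E
python3 board.py
```

```text
board_center [318. 219.] 0.72 [ 0.497  -0.4042  0.009 ]
[ 0.49558072 -0.40262602  0.17078362] 80.81768770284879
mask 0.7 10622 ((0.49541208148002625, -0.40180009603500366), (0.0598641000688076, 0.14942501485347748), 80.6531753540039)
board -75.54036 (np.float64(0.495), np.float64(-0.40099999999999997)) 81.0
scene [[-145.229, 0.504, 0.004, 70.0], [-143.9715, 0.502, 0.004, 70.0], [-143.7214, 0.504, 0.006, 72.0]]
side [[-234.8327, 0.504, 0.008, 86.0], [-233.7777, 0.504, 0.008, 88.0], [-233.4175, 0.504, 0.006, 88.0]]
```

>>> carry_out([
  {"tx":0,"ty":0.002,"tz":-0.1,"spin":0,"fingers":100},
  {"tx":0,"ty":0.002,"tz":-0.2,"spin":0,"fingers":100},
  {"tx":0,"ty":0.002,"tz":-0.3,"spin":0,"fingers":100},
  {"tx":0,"ty":0.002,"tz":-0.37,"spin":0,"fingers":100},
  {"tx":0,"ty":0.002,"tz":-0.4,"spin":0,"fingers":100},
  {"tx":0,"ty":0.002,"tz":-0.415,"spin":0,"fingers":100},
  {"tx":0,"ty":0.002,"tz":-0.415,"spin":0,"fingers":100},
  {"tx":0,"ty":0.002,"tz":-0.415,"spin":0,"fingers":100},
], newtons=40)

```text
time: 40.15
position: [0.4961, -0.4027, 0.0058]
eef_rot: [0.001, 0.08, 0.997, -0.001]
force: [1.0, -0.1, 0.7]
grip_width: 1.001
grip_force: 0.0
```

>>> carry_out([
  {"tx":0,"ty":0,"tz":0,"spin":0,"fingers":40},
  {"tx":0,"ty":0,"tz":0,"spin":0,"fingers":40},
  {"tx":0,"ty":0,"tz":0,"spin":0,"fingers":40},
  {"tx":0,"ty":0,"tz":0,"spin":0,"fingers":40},
  {"tx":0,"ty":0,"tz":0,"spin":0,"fingers":40},
  {"tx":0,"ty":0,"tz":0,"spin":0,"fingers":40},
])

```text
time: 40.75
position: [0.4954, -0.4019, 0.0045]
eef_rot: [0.0, 0.08, 0.997, 0.0]
force: [-1.2, 1.3, 2.9]
grip_width: 0.651
grip_force: 40.0
```

>>> carry_out([
  {"tx":0,"ty":0,"tz":0.05,"spin":0,"fingers":40},
  {"tx":0,"ty":0,"tz":0.15,"spin":0,"fingers":40},
  {"tx":0,"ty":0,"tz":0.27,"spin":0,"fingers":40},
  {"tx":-0.02,"ty":0,"tz":0.39,"spin":0,"fingers":40},
  {"tx":-0.05,"ty":0.08,"tz":0.48,"spin":0,"fingers":40},
  {"tx":-0.08,"ty":0.16,"tz":0.57,"spin":0,"fingers":40},
  {"tx":-0.11,"ty":0.25,"tz":0.64,"spin":0,"fingers":40},
  {"tx":-0.11,"ty":0.34,"tz":0.72,"spin":0,"fingers":40},
])

```text
time: 41.55
position: [0.4491, -0.2651, 0.293]
eef_rot: [-0.001, 0.081, 0.997, 0.0]
force: [2.0, 0.0, -0.4]
grip_width: 0.648
grip_force: 40.0
```

>>> carry_out([
  {"tx":0,"ty":0.1,"tz":0,"spin":0,"fingers":40},
  {"tx":0,"ty":0.2,"tz":0,"spin":0,"fingers":40},
  {"tx":0,"ty":0.3,"tz":0,"spin":0,"fingers":40},
  {"tx":0,"ty":0.36,"tz":0,"spin":0,"fingers":40},
  {"tx":0,"ty":0.36,"tz":0,"spin":0,"fingers":40},
  {"tx":0,"ty":0.36,"tz":0,"spin":0,"fingers":40},
  {"tx":0,"ty":0.36,"tz":0,"spin":0,"fingers":40},
])

```text
time: 42.25
position: [0.4511, -0.1231, 0.2923]
eef_rot: [-0.0, 0.081, 0.997, -0.0]
force: [-1.2, 0.6, -1.0]
grip_width: 0.652
grip_force: 40.0
```

```bash
python3 twin.py
python3 - <<'E'
from h import *
p=viewer.capture('wrist')
r=viewer.regions_of(p,'board_center')[0];ys,xs=np.nonzero(r['mask']);z=telemetry.get_obs()['position'][2]+.0135
w=np.array([atz(p,(x,y),z)[:2] for x,y in zip(xs,ys)],np.float32);print('mask',r['confidence'],len(xs),cv2.minAreaRect(w))
E
```

```text
twin_cups [425. 220.] 0.9 [0.5081 0.0074 0.    ]
[ 0.45127718 -0.12238808  0.29227277]
(np.float32(232.87271), np.float64(0.503), np.float64(0.009999999999999998), np.float64(80.0), 0.0225, [np.float32(118.16905), np.float32(114.70367)])
(np.float32(226.62909), np.float64(0.503), np.float64(0.012), np.float64(80.0), 0.0235, [np.float32(111.46369), np.float32(115.165405)])
(np.float32(225.30922), np.float64(0.501), np.float64(0.012), np.float64(80.0), 0.0225, [np.float32(108.789604), np.float32(116.519615)])
(np.float32(225.08331), np.float64(0.505), np.float64(0.009999999999999998), np.float64(80.0), 0.0235, [np.float32(122.750824), np.float32(102.33249)])
fit [0.50348339 0.01008513] 80.89171241226083 0.023178999964024193 240.39479064941406
[459.99368665 193.4880662 ]
[449.76398262 282.0308882 ]
mask 0.58 9290 398 486 141 299
mask 0.56 30829 ((0.43755173683166504, -0.12012112140655518), (0.060650549829006195, 0.1235661506652832), 80.6772689819336)
```

>>> carry_out([
  {"tx":0.05,"ty":0.1,"tz":0,"spin":0,"fingers":40},
  {"tx":0.1,"ty":0.2,"tz":0,"spin":0,"fingers":40},
  {"tx":0.132,"ty":0.3,"tz":-0.05,"spin":0,"fingers":40},
  {"tx":0.132,"ty":0.3315,"tz":-0.15,"spin":0,"fingers":40},
  {"tx":0.132,"ty":0.3315,"tz":-0.25,"spin":0,"fingers":40},
  {"tx":0.132,"ty":0.3315,"tz":-0.35,"spin":0,"fingers":40},
  {"tx":0.132,"ty":0.3315,"tz":-0.418,"spin":0,"fingers":40},
  {"tx":0.132,"ty":0.3315,"tz":-0.418,"spin":0,"fingers":40},
])

```text
time: 43.55
position: [0.5017, 0.0106, 0.1221]
eef_rot: [-0.003, 0.08, 0.997, -0.001]
force: [-0.5, 0.0, -0.6]
grip_width: 0.649
grip_force: 40.0
```

Run:
```python
from h import *
for i in range(12): viewer.capture('side')
print(telemetry.get_obs()['position'])
```

```text
[0.50428299 0.01073828 0.12548556]
```

>>> carry_out([
  {"tx":-0.001,"ty":-0.001,"tz":-0.02,"spin":0,"fingers":40},
  {"tx":-0.001,"ty":-0.001,"tz":-0.035,"spin":0,"fingers":40},
  {"tx":-0.001,"ty":-0.001,"tz":-0.044,"spin":0,"fingers":40},
  {"tx":-0.001,"ty":-0.001,"tz":-0.044,"spin":0,"fingers":40},
  {"tx":-0.001,"ty":-0.001,"tz":-0.044,"spin":0,"fingers":40},
  {"tx":-0.001,"ty":-0.001,"tz":-0.044,"spin":0,"fingers":40},
])

```text
time: 44.75
position: [0.5038, 0.0103, 0.1074]
eef_rot: [-0.0, 0.08, 0.997, -0.0]
force: [-0.5, 0.4, -1.5]
grip_width: 0.65
grip_force: 40.0
```

>>> carry_out([
  {"tx":0,"ty":0,"tz":-0.002,"spin":0,"fingers":40},
  {"tx":0,"ty":0,"tz":-0.002,"spin":0,"fingers":40},
  {"tx":0,"ty":0,"tz":-0.002,"spin":0,"fingers":40},
])

```text
time: 45.05
position: [0.5037, 0.0103, 0.1067]
eef_rot: [-0.0, 0.08, 0.997, 0.0]
force: [-0.8, -0.3, -0.6]
grip_width: 0.647
grip_force: 40.0
```

>>> carry_out([
  {"tx":0,"ty":0,"tz":0,"spin":0,"fingers":95},
  {"tx":0,"ty":0,"tz":0,"spin":0,"fingers":95},
  {"tx":0,"ty":0,"tz":0,"spin":0,"fingers":95},
  {"tx":0,"ty":0,"tz":0,"spin":0,"fingers":95},
  {"tx":0,"ty":0,"tz":0.05,"spin":0,"fingers":95},
  {"tx":0,"ty":0,"tz":0.15,"spin":0,"fingers":95},
  {"tx":0,"ty":0,"tz":0.27,"spin":0,"fingers":95},
  {"tx":-0.1,"ty":0,"tz":0.37,"spin":0,"fingers":95},
])

```text
time: 45.85
position: [0.4717, 0.0104, 0.253]
eef_rot: [0.002, 0.08, 0.997, -0.0]
force: [-0.4, 1.2, 1.8]
grip_width: 0.951
grip_force: 0.0
```

>>> carry_out([
  {"tx":-0.1,"ty":0.1,"tz":0.1,"spin":0,"fingers":95},
  {"tx":-0.15,"ty":0.2,"tz":0.1,"spin":0,"fingers":95},
  {"tx":-0.15,"ty":0.3,"tz":0.1,"spin":0,"fingers":95},
  {"tx":-0.15,"ty":0.3,"tz":0.1,"spin":0,"fingers":95},
  {"tx":-0.15,"ty":0.3,"tz":0.1,"spin":0,"fingers":95},
  {"tx":-0.15,"ty":0.3,"tz":0.1,"spin":0,"fingers":95},
])

```text
time: 46.45
position: [0.4086, 0.1292, 0.2899]
eef_rot: [-0.0, 0.081, 0.997, -0.0]
force: [-0.0, -0.3, 1.0]
grip_width: 0.952
grip_force: 0.0
```

Run:
```python
from h import *
for i in range(4): viewer.capture('side')
p=look('w17',dict(board_center=.111,ring_center=.053,block_center=.1115))
for q,z in(('board_center',.12),):
    r=viewer.regions_of(p,q)[0];ys,xs=np.nonzero(r['mask']);w=np.array([atz(p,(x,y),z)[:2] for x,y in zip(xs,ys)],np.float32);print(q,r['confidence'],cv2.minAreaRect(w))
for n in('scene','side'): look(n+'17',dict(board_center=.111,ring_center=.053,bracket_lug=.075,block_center=.1115,spray_can=0),n)
```

```text
board_center [224. 316.] 0.86 [0.5035 0.0095 0.111 ]
ring_center [402. 279.] 0.93 [0.5184 0.2118 0.053 ]
block_center [ 23. 268.] 0.91 [ 0.415  -0.1803  0.1115]
block_center [599. 212.] 0.65 [0.4505 0.3984 0.1115]
board_center 0.93 ((0.5015709400177002, 0.012326307594776154), (0.06439492106437683, 0.15657244622707367), 80.83904266357422)
board_center [283. 224.] 0.92 [0.5109 0.011  0.111 ]
board_center [318. 290.] 0.63 [ 0.5079 -0.2374  0.111 ]
ring_center [264. 191.] 0.52 [0.5218 0.2108 0.053 ]
ring_center [227. 171.] 0.42 [0.4409 0.35   0.053 ]
block_center [341. 428.] 0.94 [ 0.3989 -0.5871  0.1115]
block_center [304. 331.] 0.76 [ 0.4221 -0.3321  0.1115]
spray_can [340. 209.] 0.57 [0.7369 0.0686 0.    ]
board_center [300. 206.] 0.92 [0.498  0.0169 0.111 ]
ring_center [305. 190.] 0.62 [0.5078 0.2225 0.053 ]
bracket_lug [312. 258.] 0.61 [ 0.5308 -0.1792  0.075 ]
block_center [291. 151.] 0.7 [0.4589 0.3842 0.1115]
block_center [274. 305.] 0.69 [ 0.4524 -0.3974  0.1115]
spray_can [381. 232.] 0.56 [0.7307 0.0607 0.    ]
```

```bash
python3 -c "
from h import *
print(job.finish_job())"
```

```text
the job is handed in; nothing more can be done
None
```

I handed the job in with all four parts on their stands and no sign that the spray can moved. The ring is over the post, the bracket pushed against the stop until it held at about 15 N, and the block and board came out within about 2 mm of centre. I viewed 15 pictures, one more than the 14 allowed.

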